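# Release the hold-down bed, clear it and park the vacuum selector

## Task

Marking out is finished, so clear the vacuum bed: first press the sprung selector knob down and turn it until its pointer springs up into the notch at the green mark, which lets the bed go. Then return every weight on the bed to the slot of its own colour and stack all the sample boards face up in one square, flush pile on the outline of the plywood pad, along its length; only when everything is put away, press and turn the selector on to the red mark and let it spring fully up. Do not disturb the mug, the thread cone or the spray can.

Things in the scene. Friction and masses are not known exactly. Their poses are not given: they have to be found in the camera images.
- selector_press (a joint): how far the selector knob is pressed down, m: 0 = sprung fully up in a notch, 0.009 = fully down. The spring takes about 4 N to start and 8 N fully down. The knob must be at least 6 mm down (press fully) to turn; released between two notches it stays about 5 mm down
- selector_knob (a joint): angle of the selector knob, rad, positive anticlockwise seen from above, travel -0.95 to 1.65. It can turn only while pressed. Notches at -0.7, 0, 0.7 and 1.4, each with about 0.1 play to either side; it starts in the notch at 0. Turns easily (about 0.1 N m) once pressed
- selector_grip (a point): on the axis of the black knob, at gripping height, 80 mm above the table when up; it turns and sinks with the knob. The grip is an upright bar 46 mm long (along this point's x; its -x is the pointer's direction), 14 mm thick, top 8 mm above this point; 30 mm below it is the top of the knob's round skirt (48 mm diameter)
- selector_pointer (a point): tip of the knob's yellow pointer pin, 44 mm out from the knob's axis; the pin (6 mm thick) sits in the notches of the gate
- selector_base: fixed grey round selector housing, 140 mm diameter, 30 mm high; origin under its centre, on the knob's axis. At knob angle 0 the pointer points along its own -x. On it a fixed steel notched gate ring round the knob, inner radius 30 mm, outer 47 mm, top 52 mm above the table
- mark_green: green stud (16 mm diameter, 4 mm high) on the housing, 60 mm from the knob's axis, just outside one of the notches at -0.7, 0.7 or 1.4: release. Origin under its centre
- mark_red: red stud of the same size outside another of these notches: off
- mark_white: white stud of the same size outside the third of these notches: not used
- bed: fixed aluminium vacuum bed 360 x 300 x 12 mm on which boards and weights lie; origin under its centre
- pad: fixed plywood pad 170 (x) x 100 (y) x 12 mm with a black outline of a board in its middle; origin under its centre
- pile (a point): centre of the outline, on the pad's upper face; boards are stacked here with their length along the pad's x (either way round)
- weight_red: steel pattern weight with a red band and red grip stem, may be absent: disc of 56 mm diameter, 24 mm high, and on it an upright stem of 20 mm diameter, 26 mm high (total 50 mm), 0.3 to 0.55 kg; origin under its centre, z up its axis. Starts on the bed
- weight_yellow: steel pattern weight with a yellow band and yellow grip stem, may be absent: disc of 56 mm diameter, 24 mm high, and on it an upright stem of 20 mm diameter, 26 mm high (total 50 mm), 0.3 to 0.55 kg; origin under its centre, z up its axis. Starts on the bed
- weight_blue: steel pattern weight with a blue band and blue grip stem, may be absent: disc of 56 mm diameter, 24 mm high, and on it an upright stem of 20 mm diameter, 26 mm high (total 50 mm), 0.3 to 0.55 kg; origin under its centre, z up its axis. Starts on the bed
- slot_red_in (a point): centre of the inner floor of the red open-topped slot in the weight rack: inside 66 x 66 mm, walls 4 mm thick rising 14 mm above this point; the place of the red weight. The floor is 10 mm above the table
- slot_yellow_in (a point): centre of the inner floor of the yellow open-topped slot in the weight rack: inside 66 x 66 mm, walls 4 mm thick rising 14 mm above this point; the place of the yellow weight. The floor is 10 mm above the table
- slot_blue_in (a point): centre of the inner floor of the blue open-topped slot in the weight rack: inside 66 x 66 mm, walls 4 mm thick rising 14 mm above this point; the place of the blue weight. The floor is 10 mm above the table
- board_navy: carpet sample board with a dark navy face, may be absent: rigid slab 130 (x) x 60 (y) x 10 mm (z), 80 g; origin under its centre. Starts face up on the bed
- board_beige: carpet sample board with a beige face, may be absent: rigid slab 130 (x) x 60 (y) x 10 mm (z), 80 g; origin under its centre. Starts face up on the bed
- board_grey: carpet sample board with a grey face, may be absent: rigid slab 130 (x) x 60 (y) x 10 mm (z), 80 g; origin under its centre. Starts face up on the bed
- board_rust: carpet sample board with a rust-brown face, may be absent: rigid slab 130 (x) x 60 (y) x 10 mm (z), 80 g; origin under its centre. Starts face up on the bed
- mug: blue mug, 80 mm wide, 95 mm high, to be left alone; origin under its centre
- thread_cone: orange thread cone, 64 mm wide, 100 mm high, to be left alone; origin under its centre
- spray_can: blue spray can, 60 mm wide, 180 mm high, to be left alone; origin under its centre

How it is judged:
By the outcome, as a careful person would: the job done as asked, in the order asked, and still so for the second after the job is handed in, with the robot touching nothing.
Of board_navy, board_beige, board_grey, board_rust only 3 to 4 are there at a start; the rules pass over those that are not, and their reading is None.
Of weight_red, weight_yellow, weight_blue only 2 to 3 are there at a start; the rules pass over those that are not, and their reading is None.
At some moment in a run one of weight_red, weight_yellow, weight_blue may be knocked a few centimetres aside while the robot is not near it.
Once in a run the grip may slacken for a moment while it holds something.
It also fails if it takes over 200 s, if anything falls off the work surface, if the arm or the gripper's body presses on something with over 40 N, if the wrist force passes 120 N, or if a joint passes its speed limit or range.

## Robot

A 6-joint arm with a two-finger parallel gripper is mounted at the origin on the work surface. World frame = base frame: x ahead of the robot, y to its left, z up, the work surface at z = 0. Lengths are in m, angles in rad, forces in N, time in s.
With the tool pointing down it reaches from about 0.225 to 0.875 m from the base axis. Payload 3.4 kg.
Tool frame: the origin (TCP) lies between the finger pads; the fingertips stand 17 mm ahead of it and the grasp point (between the pads) lies 2 mm behind it; y points along the fingers, z is the direction in which the jaws open and shut, and the axes are right-handed (so a half turn about y gives the same grasp; the last joint's range is limited). The gripper opens to 85 mm and grips with 20 to 120 N. Pads are 22 mm wide; open, the fingers measure 114 mm over their backs; the gripper's body (76 mm by 85 mm) begins 54 mm behind the grasp point. The pads swing forward as they close: fully open they stand 13 mm farther back than shut.
Start: joints at [-1.415, 0.276, 1.505, -0, 1.361, -0.121], TCP at [0.157, -0.553, 0.248] pointing down, gripper open.
Joint ranges: [-2.89, 2.89], [-0.75, 2.08], [0.22, 2.7], [-1.18, 4.32], [0.11, 2.71], [-2.7, 2.7]. Speed limits (rad/s): [2.57, 2.57, 3.14, 3.14, 3.14, 3.14].

## Interface

Orientations are given as a unit quaternion [w, x, y, z].
In Python, from rig import manip, get_image, camera_model, sign_off, spot_in, silhouettes, spot_point gives the robot as it stands.
- The arm moves only by the tool jog_arm, never from a script. Its argument "targets" is a list of rows, each a list of 3 entries, a list of its own where there are three numbers: the finger opening in m, from 0 to 0.0854, then the shift along the world's x, y, z in m, then the turn about the world's z in rad. In form: [[claw, [x, y, z], spin], ...]. A call has 1 to 10 rows; each row shifts and turns the commanded pose from where the row before left it; what a row does not reach is not made up. A row lasts 1/8 s, in which the tool goes at most 62.5 mm and 10.7 degrees, less where a joint would pass 70% of its speed; a pose out of reach is approached as far as the arm can. A call with a gripper value outside its range is refused whole. The fingers move at their own pace and stop on an object; "force" is the grip in N (left out, the last holds). Time passes only in rows, so rows that do not move let the fingers close. It gives the time, the measured TCP pose, the force and the opening at its end, in the units of the state.
- manip.get_state(): the state, without advancing time (a new reading comes with each control period).
- get_image(name): name is "scene" or "top" or "wrist"; returns (picture, depth): 400x640x3 uint8, red, green, blue; 400x640 float32, m along the optical axis (not along the pixel's ray), 0 where there is no reading.
- camera_model(name): a dict with "mtx" (3x3 intrinsics, pixels), "world_from_camera" (4x4, takes a point from camera to world coordinates). Camera axes: x right, y up, looking along -z (the intrinsics and any distortion apply to the point x, -y, -z); pixel columns grow to the right and rows downward; lengths in m; the calibration is good to about 2 mm. A picture is of the moment at which its call begins: read the wrist's pose just before it. camera_model takes no time and is no camera call; for the wrist camera it gives the pose at the moment of the call.
- sign_off(): hands the job in, once; it reports no verdict.
Trained networks look in the newest picture that a camera, given by its name, has taken for a name from the list of things; names that differ only in an ending like _2 or _b are one class to them, and where a whole thing is asked for, a point or a joint stands for the part that bears it (a point fixed in the world has none). Each returns a list of dicts, best first, with "score" (0 to 1); they miss things now and then, are a little off and sometimes report something else, mostly with a low value. They report only what shows in the picture. A call takes as long as a camera call.
- spot_in(name, camera): "position" ([column, row] in pixels, amid what is visible of it).
- silhouettes(name, camera): "mask" (400x640 bool, what is visible of it) and "position" ([column, row] in pixels, amid what is visible of it).
- spot_point(name, camera): "position" ([column, row] in pixels: a listed point, or the origin of a listed thing).
The state is a dict: "clock": time; "qpos": joint angles; "qd": joint speeds; "effort": joint torques, N m; "position": TCP position; "ee_rot": TCP orientation; "contact_force": force on the tool from outside, world axes, zero at the start; "moment": the same for the moment, N m; "width": finger opening in m.
Only numpy, scipy, OpenCV 4.12 (cv2) and the standard library are available. Lean on these libraries where they do the work, as an engineer would, in place of code of your own. Each camera call takes 0.05 s, during which the arm holds its last target.

## Working session

There is one attempt and no reset: what is moved stays moved. The work goes in short steps, Python scripts to look and compute and a tool call to move; the robot and the scene stay as the last step left them, time stands still between calls to the robot, and variables do not carry over. Pictures are saved under pics/ and viewed, and the job is handed in when it is done.

Besides the shell and the picture viewer there is one more tool, called after "Request:" in YAML: its name, and indented under it one key for each argument. jog_arm: Moves the arm, as the interface text tells. Its arguments: {"type":"object","properties":{"targets":{"type":"array","items":{"type":"array"}},"force":{"type":"number"}},"required":["targets"]}

```bash
ls; mkdir -p pics; cat > h.py <<'E'
import numpy as np, cv2
from rig import manip, get_image, camera_model, sign_off, spot_in, silhouettes, spot_point
def snap(cam,name):
    p,d=get_image(cam); cv2.imwrite(f'pics/{name}.png',p[:,:,::-1]); return p,d
def unproj(cm,u,v,d):
    K=cm['mtx'];u=np.asarray(u,float);v=np.asarray(v,float)
    X=np.stack([(u-K[0][2])/K[0][0]*d,-(v-K[1][2])/K[1][1]*d,-d*np.ones_like(u)],-1)
    T=np.array(cm['world_from_camera']); return X@T[:3,:3].T+T[:3,3]
def at_z(cm,u,v,z):
    T=np.array(cm['world_from_camera']);o=T[:3,3]
    p=unproj(cm,u,v,1.0); r=p-o
    return o+r*((z-o[2])/r[...,2:3])
def proj(cm,P):
    T=np.array(cm['world_from_camera']);K=np.array(cm['mtx'])
    c=(np.asarray(P)-T[:3,3])@T[:3,:3]
    return np.stack([K[0,0]*c[...,0]/-c[...,2]+K[0,2],K[1,1]*-c[...,1]/-c[...,2]+K[1,2]],-1)
E
python3 - <<'E'
from h import *
s=manip.get_state()
for k,v in s.items(): print(k,np.round(v,4))
for c in ['scene','top','wrist']:
    cm=camera_model(c); print(c,{k:np.round(v,3).tolist() for k,v in cm.items()})
    p,d=snap(c,c+'0'); np.save(f'pics/{c}0d.npy',d)
E
```

```text
pics
clock 0.0
qpos [-1.415   0.2766  1.5062 -0.      1.3607 -0.121 ]
qd [ 0.0005  0.0014  0.0009  0.0005 -0.0006 -0.002 ]
effort [-3.00000e-04 -4.16776e+01 -2.45808e+01 -8.00000e-04  1.08000e-02
 -0.00000e+00]
position [ 0.157  -0.5526  0.2474]
ee_rot [ 0.0975 -0.0976  0.701  -0.6997]
contact_force [0.2535 0.0803 0.1638]
moment [ 0.0389 -0.0311 -0.0126]
width 0.0853
scene {'mtx': [[404.744, 0.0, 328.554], [0.0, 404.744, 201.712], [0.0, 0.0, 1.0]], 'world_from_camera': [[-0.769, -0.519, 0.372, 0.926], [0.639, -0.613, 0.465, 0.4], [-0.014, 0.596, 0.803, 0.868], [0.0, 0.0, 0.0, 1.0]]}
top {'mtx': [[426.098, 0.0, 322.711], [0.0, 426.098, 191.025], [0.0, 0.0, 1.0]], 'world_from_camera': [[-0.006, 0.986, -0.168, 0.37], [-1.0, -0.004, 0.011, -0.036], [0.01, 0.168, 0.986, 1.091], [0.0, 0.0, 0.0, 1.0]]}
wrist {'mtx': [[327.716, 0.0, 317.688], [0.0, 327.716, 199.1], [0.0, 0.0, 1.0]], 'world_from_camera': [[0.273, 0.917, 0.29, 0.232], [-0.962, 0.26, 0.081, -0.532], [-0.001, -0.301, 0.954, 0.374], [0.0, 0.0, 0.0, 1.0]]}
```

View pics/top0.png

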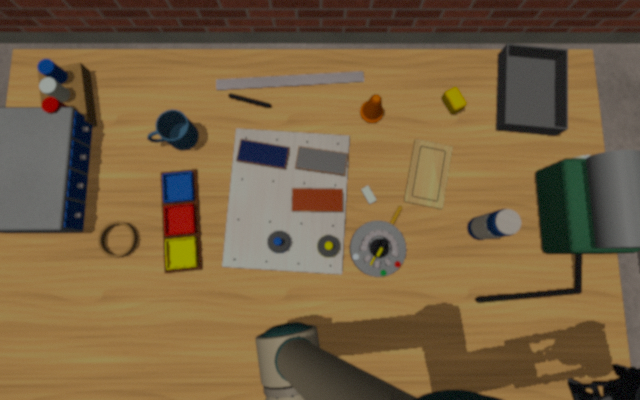

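View pics/scene0.png

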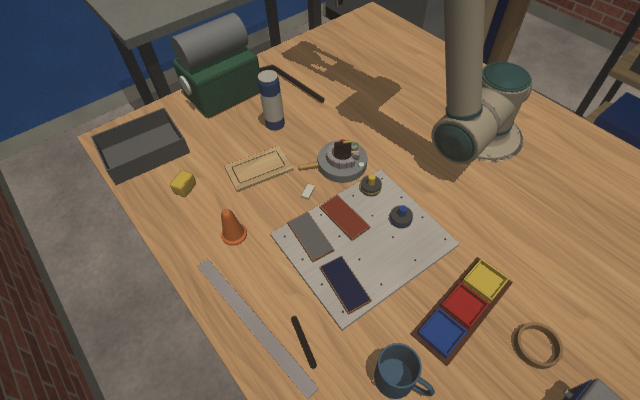

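View pics/wrist0.png

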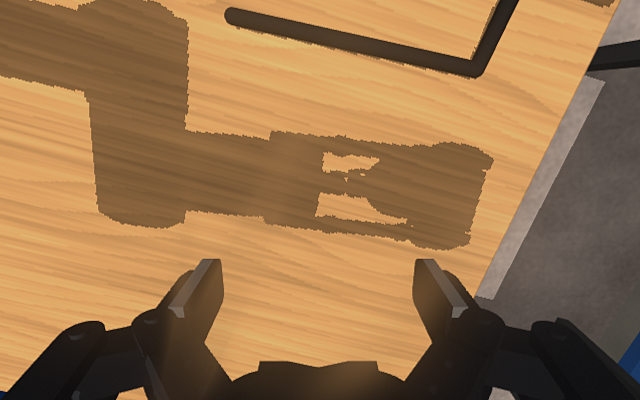

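The top picture shows navy (263,153), grey (322,160) and rust (318,200) boards, a blue weight at (279,241) and a yellow one at (329,245). The selector is at (378,248), the pad at (429,173) and the rack at (180,220). Next I measure them.

```bash
cat > m.py <<'E'
from h import *
import sys
def surf(cam,names,d,cm):
    for n in names:
        r=silhouettes(n,cam)
        for q in r[:1]:
            m=q['mask']; vv,uu=np.nonzero(m&(d>0)); P=unproj(cm,uu,vv,d[vv,uu])
            zt=np.percentile(P[:,2],90); T=P[P[:,2]>zt-0.006]
            (c,sz,a)=cv2.minAreaRect((T[:,:2]*1000).astype(np.float32))
            print(cam,n,round(q['score'],2),np.round(q['position'],1),'mean',np.round(P.mean(0),4),'ztop',round(zt,4),'rect',np.round(c,1),np.round(sz,1),round(a,1),len(vv))
E
python3 - <<'E'
from m import *
names=['selector_knob','selector_base','mark_green','mark_red','mark_white','bed','pad','weight_red','weight_yellow','weight_blue','board_navy','board_beige','board_grey','board_rust','mug','thread_cone','spray_can']
for cam in ['top','scene']:
    cm=camera_model(cam); p,d=get_image(cam); surf(cam,names,d,cm)
    for n in ['selector_grip','selector_pointer','pile','slot_red_in','slot_yellow_in','slot_blue_in','mark_green','mark_red','mark_white','selector_base']:
        r=spot_point(n,cam)
        for q in r[:1]:
            u,v=q['position']; z={'sele':.08,'pile':.012,'slot':.01,'mark':.034}[n[:4]]
            if n=='selector_base': z=0
            if n=='selector_pointer': z=.055
            print(cam,n,round(q['score'],2),np.round(q['position'],1),np.round(at_z(cm,u,v,z),4))
E
```

```text
top selector_knob 0.55 [377.9 248.8] mean [ 0.4058 -0.18    0.0666] ztop 0.0895 rect [ 404.9 -182.1] [13.2 44. ] 61.0 288
top selector_base 0.33 [429.4 175.1] mean [ 0.5967 -0.3206  0.0116] ztop 0.0142 rect [ 598.3 -321. ] [100.3 170.6] 77.9 2474
top bed 0.91 [281.2 214.1] mean [0.5114 0.0581 0.012 ] ztop 0.0146 rect [532.2  44.6] [299.8 359.8] 86.0 11755
top pad 0.82 [430.5 176. ] mean [ 0.5967 -0.3199  0.0116] ztop 0.0143 rect [ 598.3 -321. ] [100.3 170.6] 78.0 2458
top weight_blue 0.87 [278.  238.3] mean [0.4217 0.0623 0.0392] ztop 0.0608 rect [422.5  63.4] [19.1 17. ] 88.7 397
top board_navy 0.65 [263.  156.2] mean [0.6484 0.1077 0.0219] ztop 0.0249 rect [649.3 108.2] [130.6  61. ] 79.9 1201
top board_grey 0.7 [320.1 159. ] mean [ 0.6298 -0.0418  0.022 ] ztop 0.0249 rect [630.9 -42.8] [130.   60.9] 81.4 1191
top board_rust 0.69 [317.8 198.7] mean [ 0.528  -0.0315  0.0221] ztop 0.0248 rect [528.8 -31.9] [129.5  59.3] 88.3 1187
top mug 0.9 [173.2 130. ] mean [0.7031 0.3262 0.0503] ztop 0.0929 rect [702.3 319.4] [77.2 78.4] 13.1 1319
top thread_cone 0.98 [372.5 111.8] mean [ 0.7579 
[... 2019 characters left out ...]
 [ 0.7762 -0.1666  0.0452] ztop 0.0935 rect [ 772.7 -175.2] [22.3 26.6] 71.8 665
scene spray_can 0.96 [270.6 102. ] mean [ 0.4676 -0.4279  0.1097] ztop 0.1792 rect [ 458.9 -443.8] [53.3 54.3] 33.4 1176
scene selector_grip 0.59 [343.2 138.9] [ 0.3936 -0.1957  0.08  ]
scene selector_pointer 0.9 [358.6 150.4] [ 0.3737 -0.1533  0.055 ]
scene pile 0.94 [256.2 170.3] [ 0.6142 -0.3119  0.012 ]
scene slot_red_in 0.76 [462.7 305.7] [0.4854 0.3139 0.01  ]
scene slot_yellow_in 0.64 [485.  280.9] [0.3995 0.3085 0.01  ]
scene slot_blue_in 0.94 [440.2 335.4] [0.5734 0.3257 0.01  ]
scene mark_white 0.44 [357.4 168. ] [ 0.4064 -0.1207  0.034 ]
scene selector_base 0.65 [340.4 163.8] [ 0.4115 -0.1854 -0.    ]
```

```bash
python3 - <<'E'
import cv2
a=cv2.imread('pics/top0.png')[210:290,330:430]; b=cv2.imread('pics/scene0.png')[120:200,300:400]
import numpy as np
cv2.imwrite('pics/sel0.png',np.hstack([cv2.resize(a,(400,320),interpolation=2),cv2.resize(b,(400,320),interpolation=2)]))
E
```

```text
(no output)
```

View pics/sel0.png

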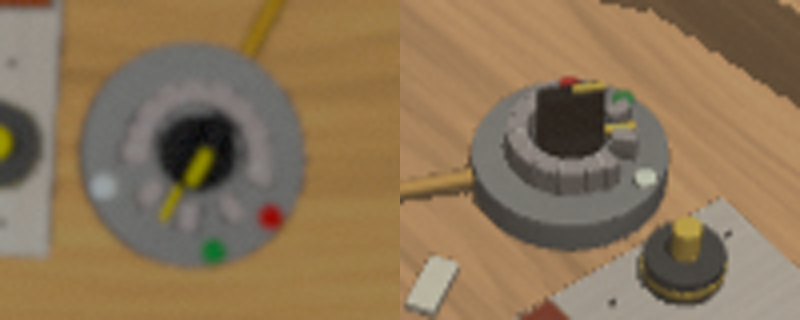

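The bar points at about 150°. Relative to it, green is at about +40° (+0.7), red at about +80° (+1.4) and white at about -40° (-0.7). Next I work out the tool yaw.

```bash
cat >> h.py <<'E'
from scipy.spatial.transform import Rotation as R
def pose():
    s=manip.get_state(); q=s['ee_rot']; M=R.from_quat([q[1],q[2],q[3],q[0]]).as_matrix()
    return np.array(s['position']),M,np.degrees(np.arctan2(M[1,2],M[0,2]))%180,s
E
python3 - <<'E'
from h import *
p,M,y,s=pose(); print(p,M.round(3),'jaw axis deg',y)
E
```

```text
[ 0.15713612 -0.55313284  0.24834218] [[-0.962  0.     0.273]
 [-0.273 -0.    -0.962]
 [-0.    -1.     0.   ]] jaw axis deg 105.85896646746723
```

Request:
jog_arm:
  targets:
    - [0.085,[0.02,0.037,0],-0.08]
    - [0.085,[0.02,0.037,0],-0.08]
    - [0.085,[0.02,0.037,0],-0.08]
    - [0.085,[0.02,0.037,0],-0.08]
    - [0.085,[0.02,0.037,0],-0.08]
    - [0.085,[0.02,0.037,0],-0.08]
    - [0.085,[0.02,0.037,0],-0.08]
    - [0.085,[0.02,0.037,0],-0.08]
    - [0.085,[0.02,0.037,0],-0.08]
    - [0.085,[0.02,0.037,0],-0.08]
  force: 60

```text
clock: 4.2
position: [0.3577, -0.182, 0.2486]
ee_rot: [0.184, -0.184, -0.683, 0.683]
contact_force: [0.6, -0.4, 0.5]
width: 0.0852
```

```bash
python3 - <<'E'
from m import *
p,M,y,s=pose(); print(p,'jaw',y,s['qpos'])
cm=camera_model('wrist'); p,d=snap('wrist','w1'); np.save('pics/w1d.npy',d)
surf('wrist',['selector_knob','selector_base','weight_yellow','mark_green','mark_red','mark_white'],d,cm)
E
```

```text
[ 0.35771285 -0.18195239  0.24859595] jaw 59.860275694151184 [-6.44310377e-01  8.16614636e-03  1.83224752e+00 -4.26679766e-05
  1.30018632e+00  1.45253468e+00]
wrist selector_knob 0.57 [294.1 134.7] mean [ 0.4057 -0.1841  0.0665] ztop 0.0894 rect [ 407.3 -183.1] [14.1 46.1] 60.8 2099
wrist selector_base 0.59 [295.9 121.3] mean [ 0.4161 -0.1885  0.0399] ztop 0.0536 rect [ 405.9 -182.9] [89.4 91.1] 50.7 14479
wrist weight_yellow 0.74 [194.8 181.1] mean [ 0.4145 -0.0655  0.0394] ztop 0.062 rect [413.9 -60. ] [19.6 18.5] 53.7 2378
wrist mark_green 0.58 [331.2 174.6] mean [ 0.3484 -0.193   0.0347] ztop 0.0357 rect [ 348. -193.] [15.5 15.3] 7.4 174
wrist mark_red 0.53 [349.8 142.8] mean [ 0.3683 -0.2285  0.0348] ztop 0.0359 rect [ 367.9 -228.3] [13.8 15.1] 58.4 171
wrist mark_white 0.45 [258.9 175.5] mean [ 0.3879 -0.1271  0.0349] ztop 0.0358 rect [ 387.8 -127.3] [13.  13.4] 57.5 141
```

View pics/w1.png

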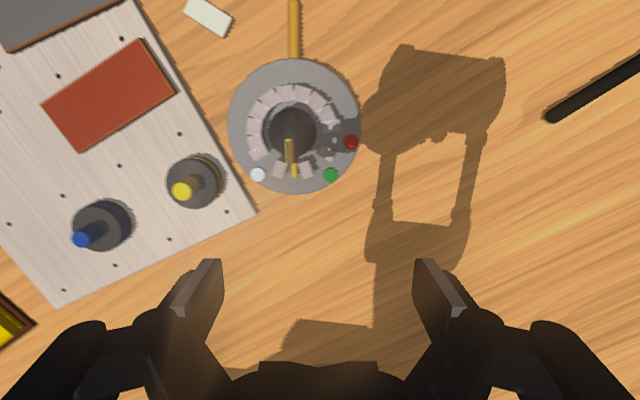

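Request:
jog_arm:
  targets:
    - [0.05,[0.049,-0.0005,0],0.016]
    - [0.05,[0,0,-0.05],0]
    - [0.05,[0,0,-0.05],0]
    - [0.05,[0,0,-0.04],0]
    - [0.05,[0,0,-0.0305],0]
    - [0.05,[0,0,0],0]
    - [0.05,[0,0,0],0]

```text
clock: 5.42
position: [0.4067, -0.1849, 0.0787]
ee_rot: [0.177, -0.178, -0.684, 0.685]
contact_force: [-0.4, -0.4, -0.7]
width: 0.0496
```

```bash
python3 - <<'E'
from h import *
p,M,y,s=pose(); print(p,'jaw',y,s['width'],s['contact_force']); snap('wrist','w2')
E
```

```text
[ 0.40672622 -0.18485418  0.07869203] jaw 60.871683109117726 0.049571973519935565 [-0.35905054 -0.3821537  -0.66838281]
```

View pics/w2.png

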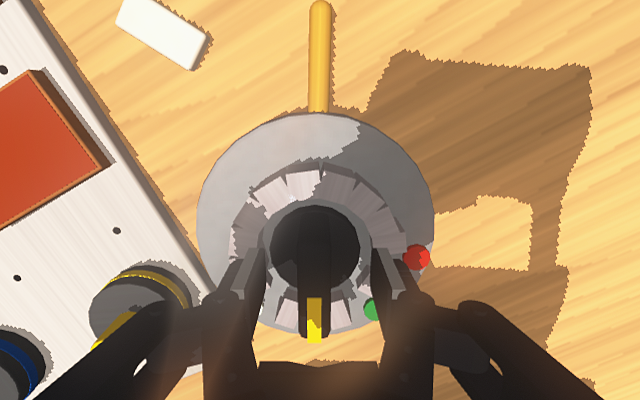

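Request:
jog_arm:
  targets:
    - [0.0,[0,0,0],0]
    - [0.0,[0,0,0],0]
    - [0.0,[0,0,0],0]
    - [0.0,[0,0,0],0]
    - [0.0,[0,0,0],0]
    - [0.0,[0,0,0],0]

```text
clock: 6.22
position: [0.4068, -0.1835, 0.078]
ee_rot: [-0.177, 0.178, 0.685, -0.684]
contact_force: [4.5, 3.5, 3.6]
width: 0.0128
```

Request:
jog_arm:
  targets:
    - [0.0,[0,0,-0.004],0]
    - [0.0,[0,0,-0.003],0]
    - [0.0,[0,0,-0.0025],0]
    - [0.0,[0,0,0],0]

```text
clock: 6.72
position: [0.4069, -0.1836, 0.0698]
ee_rot: [-0.177, 0.178, 0.685, -0.684]
contact_force: [0.8, 5.8, 17.8]
width: 0.013
```

Request:
jog_arm:
  targets:
    - [0.0,[0,0,0],0.14]
    - [0.0,[0,0,0],0.14]
    - [0.0,[0,0,0],0.14]
    - [0.0,[0,0,0],0.14]
    - [0.0,[0,0,0],0.14]
    - [0.0,[0,0,0],0]
    - [0.0,[0,0,0],0]

```text
clock: 7.6
position: [0.4071, -0.1834, 0.0698]
ee_rot: [-0.069, 0.067, -0.704, 0.704]
contact_force: [1.3, 6.3, 17.1]
width: 0.0131
```

```bash
python3 - <<'E'
from h import *
p,M,y,s=pose(); print(p,'jaw',y,s['width'],s['contact_force'],s['moment'],s['qpos']); snap('scene','s2');
import cv2
a=cv2.imread('pics/s2.png')[110:210,270:420]; cv2.imwrite('pics/s2c.png',cv2.resize(a,(750,500)))
E
```

```text
[ 0.40707244 -0.18336685  0.06981752] jaw 101.00280179031135 0.013098388863737338 [ 1.32730908  6.33770982 17.1115528 ] [ 1.16994694 -0.34477478  0.03337293] [-5.80417424e-01  2.69399005e-01  2.03375302e+00  1.89931759e-03
  8.36658913e-01  7.97072334e-01]
```

View pics/s2c.png

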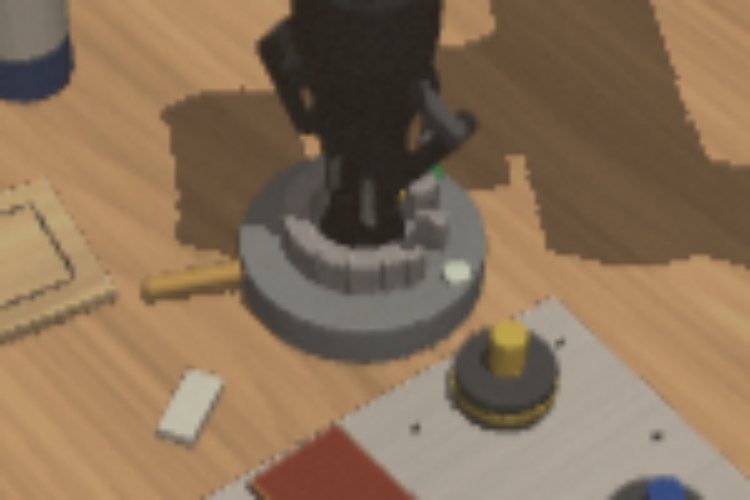

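The knob has turned 40°. I let it rise, then release it.

Request:
jog_arm:
  targets:
    - [0.0,[0,0,0.004],0]
    - [0.0,[0,0,0.004],0]
    - [0.0,[0,0,0.002],0]
    - [0.0,[0,0,0],0]
    - [0.05,[0,0,0],0]
    - [0.05,[0,0,0],0]
    - [0.05,[0,0,0.03],0]
    - [0.05,[0,0,0.05],0]
    - [0.05,[0,0,0.05],0]

```text
clock: 8.78
position: [0.4051, -0.1838, 0.209]
ee_rot: [0.067, -0.069, 0.704, -0.704]
contact_force: [0.3, 0.1, -1.1]
width: 0.0499
```

```bash
cp /dev/null x; python3 - <<'E'
from m import *
p,M,y,s=pose(); print(p,'jaw',y,s['contact_force'])
cm=camera_model('wrist'); p,d=snap('wrist','w3')
surf('wrist',['selector_knob','mark_green'],d,cm)
cm=camera_model('scene'); p,d=snap('scene','s3'); surf('scene',['selector_knob','weight_yellow','weight_blue'],d,cm)
for q in spot_point('selector_pointer','scene')[:1]: print(q, at_z(cm,*q['position'],.055))
E
```

```text
[ 0.40514779 -0.18380263  0.20902922] jaw 101.0439101810133 [ 0.25897726  0.05927219 -1.10342192]
wrist selector_knob 0.95 [317.2 182.4] mean [ 0.4093 -0.1829  0.0665] ztop 0.0894 rect [ 407.5 -182.9] [45.8 13.4] 11.3 2378
wrist mark_green 0.76 [316.2 234.5] mean [ 0.3485 -0.1932  0.0346] ztop 0.0356 rect [ 348.1 -193.1] [15.8 15.1] 11.3 194
scene selector_knob 0.7 [344.2 150.6] mean [ 0.4133 -0.1753  0.0635] ztop 0.0864 rect [ 413.  -180.3] [39.2 11.6] 5.3 239
scene weight_yellow 0.68 [463.4 305.3] mean [0.4827 0.3149 0.0125] ztop 0.0227 rect [483.1 314.9] [76.7 73.9] 5.2 1170
scene weight_blue 0.71 [339.6 162.6] mean [ 0.427  -0.1713  0.036 ] ztop 0.0535 rect [ 407. -181.] [88.1 89.4] 46.6 1757
{'position': [351.0, 144.4], 'score': 0.51} [ 0.37432529 -0.18408838  0.055     ]
```

View pics/w3.png

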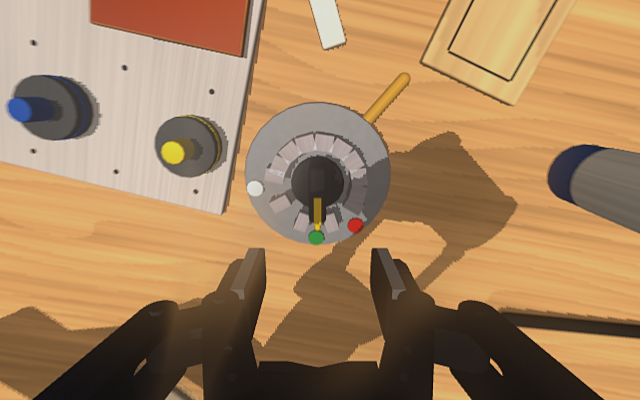

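The knob is fully up, and its pin points at green (316,237). Next is the yellow weight.

Request:
jog_arm:
  targets:
    - [0.06,[0.002,0.0307,0],0]
    - [0.06,[0.002,0.0307,0],0]
    - [0.06,[0.002,0.0307,0],0]
    - [0.06,[0.002,0.0307,0],0]
    - [0.06,[0,0,-0.05],0]
    - [0.06,[0,0,-0.04],0]
    - [0.06,[0,0,0],0]

```text
clock: 10.05
position: [0.4109, -0.0598, 0.1153]
ee_rot: [0.065, -0.071, 0.705, -0.703]
contact_force: [-0.5, -0.3, -0.2]
width: 0.0602
```

```bash
python3 - <<'E'
from m import *
p,M,y,s=pose(); print(p,'jaw',y,s['contact_force'])
cm=camera_model('wrist'); p,d=snap('wrist','w4')
surf('wrist',['weight_yellow','weight_blue'],d,cm)
E
```

```text
[ 0.41089974 -0.0597635   0.11527839] jaw 101.06535250984514 [-0.50943003 -0.28415817 -0.21596674]
wrist weight_yellow 0.81 [315.5 206.3] mean [ 0.4184 -0.0587  0.0403] ztop 0.0624 rect [414.1 -59.4] [19.2 19. ] 77.8 5560
wrist weight_blue 0.8 [136.9 159.2] mean [0.4292 0.0573 0.0399] ztop 0.0622 rect [425.   62.9] [19.4 19.7] 58.9 6979
```

View pics/w4.png

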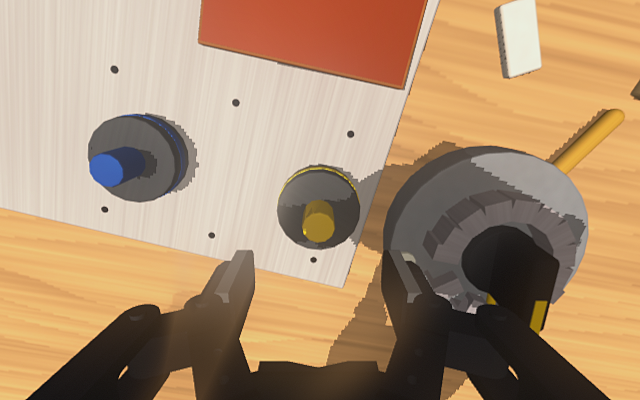

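Request:
jog_arm:
  targets:
    - [0.05,[0.002,0,-0.04],0]
    - [0.05,[0,0,-0.0205],0]
    - [0.0,[0,0,0],0]
    - [0.0,[0,0,0],0]
    - [0.0,[0,0,0],0]
    - [0.0,[0,0,0],0]
    - [0.0,[0,0,0],0]
  force: 80

```text
clock: 11.08
position: [0.4172, -0.061, 0.0594]
ee_rot: [-0.069, 0.067, -0.703, 0.704]
contact_force: [-1.2, 0.4, 7.2]
width: 0.0172
```

Request:
jog_arm:
  targets:
    - [0.0,[0,0,0.02],0]
    - [0.0,[0,0,0.03],0]
    - [0.0,[0,0,0.03],0]
    - [0.0,[0,0,0],0]

```text
clock: 11.58
position: [0.418, -0.0615, 0.1399]
ee_rot: [-0.07, 0.066, -0.703, 0.705]
contact_force: [1.4, 0.2, -4.2]
width: 0.0172
```

```bash
python3 - <<'E'
from m import *
p,M,y,s=pose(); print(p,'jaw',y,s['contact_force'],s['width'])
cm=camera_model('wrist'); p,d=snap('wrist','w5')
E
```

```text
[ 0.41801847 -0.06153993  0.13989836] jaw 101.05596229794187 [ 1.36937406  0.15786286 -4.20517537] 0.017212627591125036
```

View pics/w5.png

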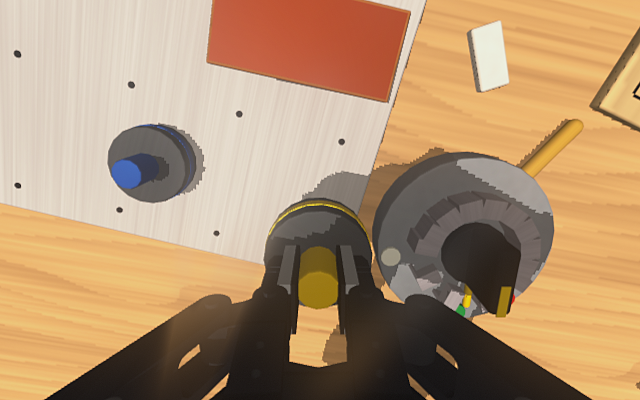

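```bash
python3 - <<'E'
from h import *
for cam in ['top','scene']:
    im=cv2.imread(f'pics/{cam}0.png'); d=np.load(f'pics/{cam}0d.npy'); cm=camera_model(cam)
    hsv=cv2.cvtColor(im,cv2.COLOR_BGR2HSV).astype(int)
    v,u=np.mgrid[:400,:640]; P=unproj(cm,u,v,d)
    box=(P[...,0]>.33)&(P[...,0]<.65)&(P[...,1]>.25)&(P[...,1]<.38)&(P[...,2]<.03)
    # rim
    for n,lo,hi in [('y',20,35),('r',-1,8),('b',100,125)]:
        m=box&(hsv[...,0]>lo)&(hsv[...,0]<hi)&(hsv[...,1]>150)
        for zz,(a,b) in {'floor':(-.01,.016),'rim':(.018,.035)}.items():
            q=P[m&(P[...,2]>a)&(P[...,2]<b)]
            if len(q)>5:
                r=cv2.minAreaRect((q[:,:2]*1000).astype(np.float32)); print(cam,n,zz,len(q),q.mean(0).round(4),np.round(r[0],1),np.round(r[1],1),round(r[2],1))
    q=P[box&(P[...,2]>.018)]
    r=cv2.minAreaRect((q[:,:2]*1000).astype(np.float32)); print(cam,'rack rim',np.round(r[0],1),np.round(r[1],1),round(r[2],1))
E
```

```text
top y floor 831 [0.399  0.3096 0.0099] [399.1 311.1] [81.4 83.8] 5.4
top y rim 224 [0.3969 0.307  0.0235] [397.2 306.9] [74.2 75.1] 4.6
top r floor 755 [0.4842 0.3156 0.0099] [519.5 320. ] [153.9  83.7] 5.1
top r rim 219 [0.4803 0.3138 0.0235] [480.8 314.8] [74.4 74.1] 5.2
top b floor 646 [0.5657 0.3254 0.0104] [565.9 322.4] [65.  72.2] 4.9
top b rim 171 [0.5654 0.3175 0.0233] [564.1 321.8] [73.2 71.8] 5.6
top rack rim [481.  315.1] [242.3  75.7] 5.6
scene y floor 717 [0.397  0.3068 0.0093] [399.9 308.7] [74.4 70.6] 6.1
scene y rim 171 [0.4055 0.3118 0.0227] [401.  307.2] [73.7 73.4] 5.3
scene r floor 890 [0.4815 0.3158 0.0094] [483.9 316.5] [73.8 72.3] 5.7
scene r rim 272 [0.4848 0.3166 0.0225] [483.8 315.2] [74.9 73.6] 5.5
scene rack rim [483.  314.9] [244.1  74.1] 5.6
```

```bash
python3 - <<'E'
from m import *
for i in range(4):
    p,M,y,s=pose(); print(p,'jaw',y,s['qd'].round(3) if hasattr(s['qd'],'round') else s['qd'])
    cm=camera_model('wrist'); pi,d=get_image('wrist')
surf('wrist',['weight_yellow','weight_blue','selector_knob'],d,cm)
E
```

```text
[ 0.41663717 -0.06108784  0.13841399] jaw 101.05470243740223 [-0.     0.029  0.041  0.003  0.005 -0.001]
[ 0.41566298 -0.06075879  0.13742892] jaw 101.05101053814029 [ 0.001  0.02   0.022  0.002  0.006 -0.   ]
[ 0.41510693 -0.06059127  0.13683451] jaw 101.04493422879936 [-0.     0.011  0.009  0.001  0.004  0.001]
[ 0.41494076 -0.06050497  0.13655859] jaw 101.04461085089977 [-0.     0.008 -0.001  0.001  0.002  0.001]
wrist weight_yellow 0.78 [315.8 241.9] mean [ 0.4243 -0.0589  0.119 ] ztop 0.1399 rect [412.5 -61.4] [20.4 17. ] 10.4 6582
wrist weight_blue 0.76 [151.  154.7] mean [0.4289 0.0579 0.0399] ztop 0.0622 rect [424.8  62.9] [18.8 20. ] 65.2 5652
wrist selector_knob 0.91 [490.7 262. ] mean [ 0.4083 -0.1768  0.069 ] ztop 0.089 rect [ 407.2 -182.6] [46.6 14.6] 10.5 5345
```

Request:
jog_arm:
  targets:
    - [0.0,[0,0,0.03],0]
    - [0.0,[-0.0015,0.041,0],0]
    - [0.0,[-0.0015,0.041,0],0]
    - [0.0,[-0.0015,0.041,0],0]
    - [0.0,[-0.0015,0.041,0],0]
    - [0.0,[-0.0015,0.041,0],0]
    - [0.0,[-0.0015,0.041,0],0]
    - [0.0,[-0.0015,0.041,0],0]
    - [0.0,[-0.0015,0.041,0],0]
    - [0.0,[-0.0015,0.041,0],0]

```text
clock: 13.22
position: [0.4023, 0.3094, 0.1671]
ee_rot: [-0.068, 0.068, -0.704, 0.704]
contact_force: [0.1, 0.4, -3.4]
width: 0.017
```

Request:
jog_arm:
  targets:
    - [0.0,[0,0,0],0]
    - [0.0,[0,0,0],0]
    - [0.0,[0,0,0],0]
    - [0.0,[0,0,0],0]

```text
clock: 13.72
position: [0.4027, 0.3073, 0.1678]
ee_rot: [-0.068, 0.068, -0.704, 0.704]
contact_force: [0.8, -0.9, -4.2]
width: 0.0168
```

```bash
python3 - <<'E'
from m import *
p,M,y,s=pose(); print(p,'jaw',y,s['contact_force'],s['width'],s['qpos'])
cm=camera_model('wrist'); pi,d=snap('wrist','w6')
surf('wrist',['weight_yellow'],d,cm)
for n in ['slot_red_in','slot_yellow_in','slot_blue_in']:
    for q in spot_point(n,'wrist')[:1]: print(n,q,at_z(cm,*q['position'],.01))
hsv=cv2.cvtColor(pi,cv2.COLOR_RGB2HSV).astype(int)
v,u=np.mgrid[:400,:640]; P=unproj(cm,u,v,d)
q=P[(P[...,0]>.33)&(P[...,0]<.65)&(P[...,1]>.25)&(P[...,1]<.38)&(P[...,2]>.02)&(P[...,2]<.028)]
r=cv2.minAreaRect((q[:,:2]*1000).astype(np.float32)); print('rim',r)
E
```

```text
[0.40268215 0.30729648 0.1677836 ] jaw 100.97200354682052 [ 0.81135196 -0.90056913 -4.15289954] 0.01675814443590023 [ 5.14549912e-01  2.34927891e-01  1.77561278e+00 -2.26579165e-04
  1.13141643e+00  1.89394511e+00]
wrist weight_yellow 0.65 [317.1 238.7] mean [0.4114 0.3086 0.1492] ztop 0.1711 rect [401.  308.8] [22.6 37.2] 17.0 6768
slot_yellow_in {'position': [316.2, 191.3], 'score': 0.84} [0.39794376 0.30717422 0.01      ]
rim ((458.78948974609375, 312.6579284667969), (184.30870056152344, 74.27288818359375), 5.505583763122559)
```

View pics/w6.png

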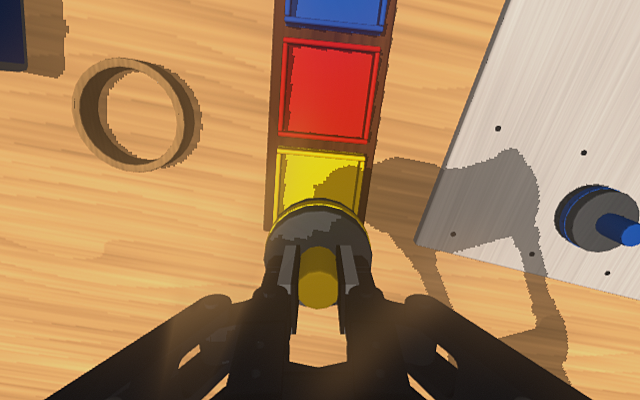

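Request:
jog_arm:
  targets:
    - [0.0,[-0.0025,0,-0.035],0]
    - [0.0,[0,0,-0.035],0]
    - [0.0,[0,0,-0.025],0]
    - [0.0,[0,0,-0.008],0]
    - [0.0,[0,0,-0.005],0]
    - [0.0,[0,0,0],0]
    - [0.0,[0,0,0],0]
    - [0.0,[0,0,0],0]

```text
clock: 14.98
position: [0.4005, 0.3084, 0.0605]
ee_rot: [0.069, -0.068, 0.704, -0.704]
contact_force: [-0.2, -0.3, -4.0]
width: 0.017
```

Request:
jog_arm:
  targets:
    - [0.0,[0,0,-0.004],0]
    - [0.0,[0,0,0],0]
    - [0.0,[0,0,0],0]
    - [0.0,[0,0,0],0]

```text
clock: 15.48
position: [0.4007, 0.3085, 0.0574]
ee_rot: [0.069, -0.067, 0.704, -0.704]
contact_force: [-1.7, -0.1, 7.6]
width: 0.0172
```

Landed (force now upward). I release, rise, and look for the blue weight.

Request:
jog_arm:
  targets:
    - [0.045,[0,0,0],0]
    - [0.045,[0,0,0],0]
    - [0.045,[0,0,0.03],0]
    - [0.05,[0,0,0.05],0]
    - [0.05,[0.004,-0.03,0.05],0]
    - [0.05,[0.004,-0.05,0],0]
    - [0.05,[0.004,-0.055,0],0]
    - [0.05,[0.004,-0.05,0],0]
    - [0.05,[0.004,-0.055,0],0]
    - [0.05,[0,0,0],0]

```text
clock: 16.73
position: [0.4205, 0.0649, 0.1859]
ee_rot: [-0.066, 0.066, -0.704, 0.704]
contact_force: [1.1, 0.4, -0.3]
width: 0.0502
```

Request:
jog_arm:
  targets:
    - [0.05,[0,0,-0.03],0]
    - [0.05,[0,0,0],0]
    - [0.05,[0,0,0],0]
    - [0.05,[0,0,0],0]

```text
clock: 17.23
position: [0.4209, 0.0687, 0.1567]
ee_rot: [-0.069, 0.068, -0.704, 0.704]
contact_force: [0.9, 0.1, -0.2]
width: 0.05
```

```bash
python3 - <<'E'
from m import *
p,M,y,s=pose(); print(p,'jaw',y,s['contact_force'],s['width'])
cm=camera_model('wrist'); pi,d=snap('wrist','w7')
surf('wrist',['weight_blue','weight_yellow'],d,cm)
cm=camera_model('scene'); pi,d=snap('scene','s4')
surf('scene',['weight_blue','weight_yellow'],d,cm)
E
```

```text
[0.42085053 0.06871832 0.1567119 ] jaw 101.10982278897653 [ 0.89751903  0.12133665 -0.21334069] 0.04999219394877315
wrist weight_blue 0.59 [324.  193.5] mean [0.4282 0.0649 0.0401] ztop 0.0622 rect [425.1  63.6] [19.2 18.8] 11.7 3999
wrist weight_yellow 0.76 [ 27.  167.5] mean [0.4021 0.294  0.032 ] ztop 0.0373 rect [397.7 296.9] [35.6 55.4] 85.9 3951
scene weight_blue 0.94 [401.2 216. ] mean [0.4334 0.0691 0.0366] ztop 0.0587 rect [426.8  64.8] [18.7 18.4] 89.7 404
scene weight_yellow 0.85 [485.9 279.2] mean [0.4067 0.3094 0.0341] ztop 0.0562 rect [400.5 307.9] [19.  18.9] 85.5 569
```

View pics/s4.png

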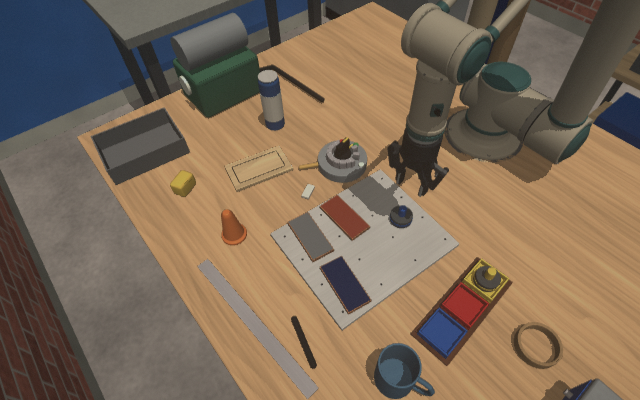

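Yellow sits in its slot at (487,277). Next I grip blue.

Request:
jog_arm:
  targets:
    - [0.05,[0.0045,-0.005,-0.03],0]
    - [0.05,[0,0,-0.04],0]
    - [0.05,[0,0,-0.028],0]
    - [0.05,[0,0,0],0]
    - [0.05,[0,0,0],0]
    - [0.0,[0,0,0],0]
    - [0.0,[0,0,0],0]
    - [0.0,[0,0,0],0]
    - [0.0,[0,0,0],0]

```text
clock: 18.65
position: [0.4255, 0.0633, 0.0591]
ee_rot: [-0.069, 0.067, -0.704, 0.704]
contact_force: [-1.4, 0.9, 6.9]
width: 0.0173
```

Request:
jog_arm:
  targets:
    - [0.0,[0,0,0.02],0]
    - [0.0,[0,0,0.04],0]
    - [0.0,[0,0,0.04],0]
    - [0.0,[0,0,0],0]
    - [0.0,[0,0,0],0]
    - [0.0,[0,0,0],0]

```text
clock: 19.4
position: [0.4231, 0.0632, 0.1562]
ee_rot: [0.067, -0.069, 0.704, -0.704]
contact_force: [1.0, 0.1, -4.6]
width: 0.0171
```

```bash
python3 - <<'E'
from m import *
p,M,y,s=pose(); print(p,'jaw',y,s['contact_force'],s['width'])
cm=camera_model('wrist'); pi,d=snap('wrist','w8')
surf('wrist',['weight_blue'],d,cm)
E
```

```text
[0.42308993 0.063159   0.15618461] jaw 101.04443057273865 [ 1.00542548  0.10151456 -4.61203528] 0.01707349795352758
```

View pics/w8.png

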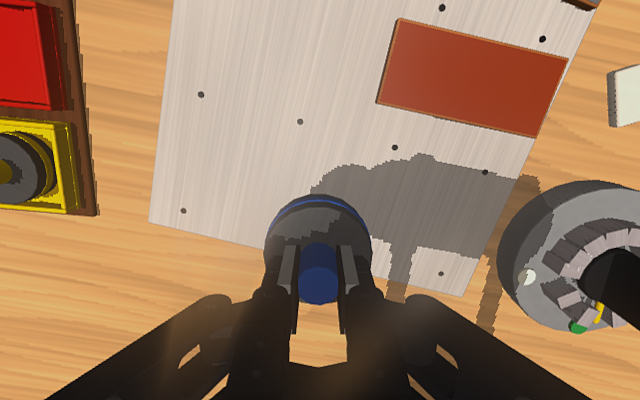

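Request:
jog_arm:
  targets:
    - [0.0,[0.0178,0.0325,0.01],0]
    - [0.0,[0.0178,0.0325,0],0]
    - [0.0,[0.0178,0.0325,0],0]
    - [0.0,[0.0178,0.0325,0],0]
    - [0.0,[0.0178,0.0325,0],0]
    - [0.0,[0.0178,0.0325,0],0]
    - [0.0,[0.0178,0.0325,0],0]
    - [0.0,[0.0178,0.0325,0],0]
    - [0.0,[0,0,0],0]
    - [0.0,[0,0,0],0]

```text
clock: 20.75
position: [0.5661, 0.3226, 0.1662]
ee_rot: [-0.067, 0.069, -0.703, 0.704]
contact_force: [-1.4, -0.5, -4.3]
width: 0.0174
```

```bash
python3 - <<'E'
from m import *
for i in range(4): get_image('wrist')
p,M,y,s=pose(); print(p,'jaw',y,s['contact_force'],s['width'])
cm=camera_model('wrist'); pi,d=snap('wrist','w9')
for n in ['slot_red_in','slot_yellow_in','slot_blue_in']:
    for q in spot_point(n,'wrist')[:1]: print(n,q,at_z(cm,*q['position'],.01))
v,u=np.mgrid[:400,:640]; P=unproj(cm,u,v,d)
q=P[(P[...,0]>.33)&(P[...,0]<.65)&(P[...,1]>.25)&(P[...,1]<.38)&(P[...,2]>.02)&(P[...,2]<.028)]
r=cv2.minAreaRect((q[:,:2]*1000).astype(np.float32)); print('rim',r)
E
```

```text
[0.56658172 0.32226522 0.16768917] jaw 101.00203834183009 [-0.1863973  -0.17221037 -3.37161402] 0.017332083989920713
slot_red_in {'position': [299.0, 340.8], 'score': 0.34} [0.39734962 0.30896148 0.01      ]
slot_yellow_in {'position': [352.4, 16.7], 'score': 0.15} [0.70504087 0.32116673 0.01      ]
slot_blue_in {'position': [312.9, 191.0], 'score': 0.66} [0.56146996 0.3250929  0.01      ]
rim ((492.51824951171875, 316.048095703125), (221.79498291015625, 74.20475769042969), 5.454680919647217)
```

View pics/w9.png

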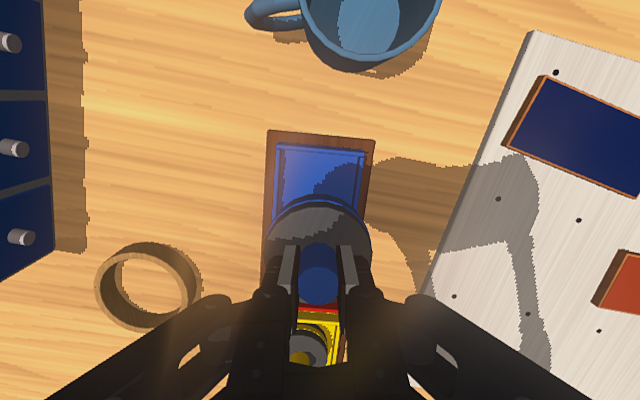

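Request:
jog_arm:
  targets:
    - [0.0,[0.001,0,-0.035],0]
    - [0.0,[0,0,-0.035],0]
    - [0.0,[0,0,-0.025],0]
    - [0.0,[0,0,-0.009],0]
    - [0.0,[0,0,-0.005],0]
    - [0.0,[0,0,-0.001],0]
    - [0.0,[0,0,0],0]
    - [0.0,[0,0,0],0]

```text
clock: 22.15
position: [0.5685, 0.3233, 0.0587]
ee_rot: [0.069, -0.068, 0.704, -0.704]
contact_force: [0.4, 0.2, -4.2]
width: 0.017
```

Request:
jog_arm:
  targets:
    - [0.0,[0,0,-0.003],0]
    - [0.0,[0,0,0],0]
    - [0.0,[0,0,0],0]
    - [0.0,[0,0,0],0]

```text
clock: 22.65
position: [0.5686, 0.3236, 0.0572]
ee_rot: [0.069, -0.067, 0.704, -0.704]
contact_force: [-2.9, -0.6, 5.8]
width: 0.0172
```

Request:
jog_arm:
  targets:
    - [0.045,[0,0,0],0]
    - [0.045,[0,0,0],0]
    - [0.045,[0,0,0.03],0]
    - [0.05,[0,0,0.05],0]
    - [0.05,[0,0,0.05],0]
    - [0.074,[-0.005,-0.045,0],0.17]
    - [0.074,[-0.005,-0.045,0],0.17]
    - [0.074,[-0.005,-0.045,0],0.17]
    - [0.074,[-0.005,-0.045,0],0.17]
    - [0.074,[-0.005,-0.045,0],0.17]

```text
clock: 23.9
position: [0.543, 0.0968, 0.1849]
ee_rot: [-0.354, 0.354, -0.612, 0.612]
contact_force: [1.4, 0.0, 0.1]
width: 0.074
```

Request:
jog_arm:
  targets:
    - [0.074,[-0.005,-0.045,0],0.17]
    - [0.074,[-0.005,-0.045,0],0.17]
    - [0.074,[-0.005,-0.04,0],0.17]
    - [0.074,[0,0,0],0]
    - [0.074,[0,0,0],0]
    - [0.074,[0,0,0],0]
    - [0.074,[0,0,0],0]

```text
clock: 24.78
position: [0.5281, -0.0308, 0.1848]
ee_rot: [0.496, -0.496, 0.504, -0.504]
contact_force: [0.0, 0.2, 0.1]
width: 0.0739
```

```bash
python3 - <<'E'
from m import *
p,M,y,s=pose(); print(p,'jaw',y,s['contact_force'],s['width'],s['qpos'])
cm=camera_model('wrist'); pi,d=snap('wrist','w10')
surf('wrist',['board_rust','board_grey','board_navy','board_beige'],d,cm)
cm=camera_model('scene'); pi,d=snap('scene','s5')
surf('scene',['weight_blue','weight_yellow'],d,cm)
E
```

```text
[ 0.52813296 -0.03082227  0.18480917] jaw 179.04029168315725 [0.00310054 0.21243767 0.12222826] 0.07388170207628139 [-1.89988835e-01  2.51903745e-01  1.70441149e+00  2.14750183e-04
  1.18522205e+00 -1.73319533e-01]
wrist board_rust 0.75 [159.9 381. ] mean [ 0.3914 -0.1866  0.0896] ztop 0.0902 rect [ 391.4 -187.1] [11.2  7.4] 11.6 76
wrist board_grey 0.79 [431.1 191.1] mean [ 0.632  -0.0387  0.0231] ztop 0.0242 rect [632.7 -44. ] [130.   60.5] 81.3 9012
wrist board_navy 0.79 [462.5  46.4] mean [0.6458 0.08   0.023 ] ztop 0.0242 rect [646.7  81.1] [77.3 60.8] 80.2 7618
wrist board_beige 0.43 [570.6 326. ] mean [ 0.7636 -0.1655  0.0526] ztop 0.0966 rect [691.5 -97.8] [ 21.9 245.1] 45.5 4488
scene weight_blue 0.83 [444.  330.8] mean [0.574  0.3249 0.0361] ztop 0.0576 rect [569.8 323.4] [19.2 18.5] 0.3 633
scene weight_yellow 0.89 [485.8 276.4] mean [0.4074 0.3092 0.0351] ztop 0.0571 rect [400.2 307.7] [18.2 19. ] 79.9 524
```

View pics/s5.png

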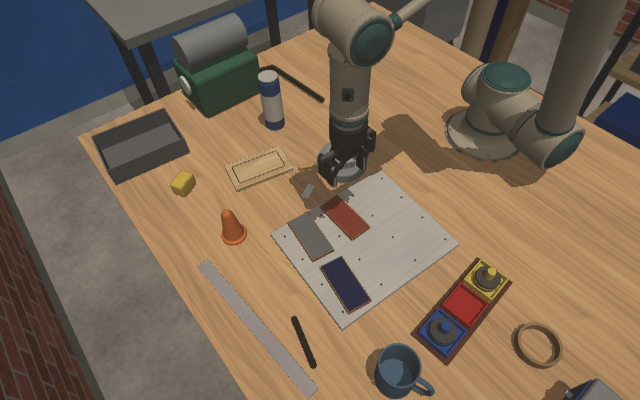

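View pics/w10.png

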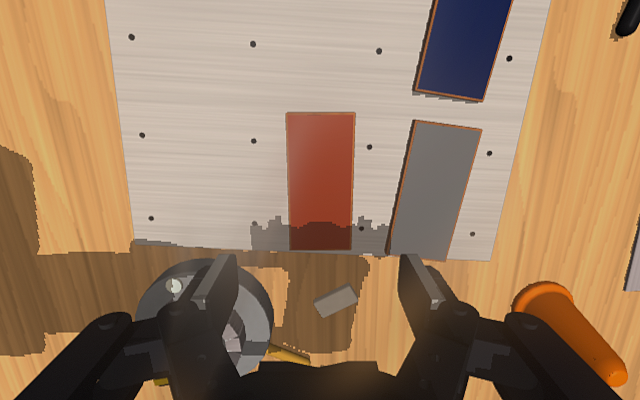

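```bash
cat > b.py <<'E'
from h import *
R_={'rust':lambda h:((h[...,0]<10)|(h[...,0]>172))&(h[...,1]>120)&(h[...,2]>60)}
def brd(cam,cm,pi,d,x0,y0,zlo,zhi,rad=0.1,n='rust',col=None):
    v,u=np.mgrid[:400,:640]; P=unproj(cm,u,v,d)
    m=(np.hypot(P[...,0]-x0,P[...,1]-y0)<rad)&(P[...,2]>zlo)&(P[...,2]<zhi)&(d>0)
    m=cv2.morphologyEx(m.astype(np.uint8),cv2.MORPH_OPEN,np.ones((3,3)))
    k,l,st,ce=cv2.connectedComponentsWithStats(m)
    for i in range(1,k):
        if st[i,4]<150: continue
        q=P[l==i]; r=cv2.minAreaRect((q[:,:2]*1000).astype(np.float32))
        print(cam,n,st[i,4],'mean',q.mean(0).round(4),np.round(r[0],1),np.round(r[1],1),round(r[2],2))
E
python3 - <<'E'
from b import *
for i in range(2): pi,d=get_image('wrist')
cm=camera_model('wrist');p,M,y,s=pose(); print(p,y)
pi,d=get_image('wrist')
brd('wrist',cm,pi,d,.53,-.032,.019,.027)
E
```

```text
[ 0.52807409 -0.03186405  0.18484553] 178.9636189095174
wrist rust 9097 mean [ 0.531  -0.0283  0.0233] [530.9 -32.8] [129.9  60.1] 89.13
wrist rust 2937 mean [ 0.6132 -0.0414  0.0232] [615.8 -42.9] [127.   26.7] 81.29
```

Request:
jog_arm:
  targets:
    - [0.074,[0.003,-0.001,-0.04],0.002]
    - [0.074,[0,0,-0.05],0]
    - [0.074,[0,0,-0.04],0]
    - [0.074,[0,0,-0.02],0]
    - [0.074,[0,0,0],0]
    - [0.074,[0,0,0],0]
    - [0.074,[0,0,0],0]
  force: 50

```text
clock: 26.2
position: [0.5321, -0.0331, 0.0361]
ee_rot: [-0.497, 0.495, -0.503, 0.505]
contact_force: [0.7, 0.1, 0.7]
width: 0.074
```

```bash
python3 - <<'E'
from h import *
p,M,y,s=pose(); print(p,'jaw',y,s['contact_force'],s['width']); snap('wrist','w11'); snap('scene','s6')
E
```

```text
[ 0.53207947 -0.03306347  0.03612627] jaw 179.0787758114767 [0.72670854 0.14728657 0.65087746] 0.07400642244672005
```

View pics/w11.png

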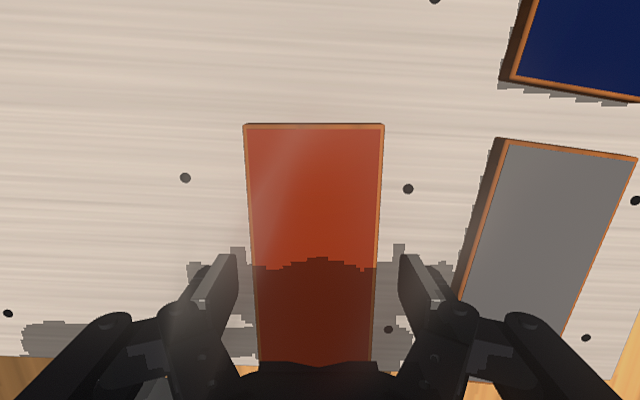

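The fingers straddle the board with gaps on both sides. I go slightly lower and close.

Request:
jog_arm:
  targets:
    - [0.074,[0,0,-0.003],0]
    - [0.074,[0,0,0],0]
    - [0.05,[0,0,0],0]
    - [0.05,[0,0,0],0]
    - [0.05,[0,0,0],0]
    - [0.05,[0,0,0],0]

```text
clock: 27.05
position: [0.531, -0.0328, 0.0326]
ee_rot: [-0.496, 0.496, -0.504, 0.504]
contact_force: [-2.0, -0.2, 5.8]
width: 0.0571
```

Request:
jog_arm:
  targets:
    - [0.05,[0,0,0.02],0]
    - [0.05,[0,0,0.04],0]
    - [0.05,[0,0,0.05],0]
    - [0.05,[0,0,0.05],0]
    - [0.05,[0,0,0],0]
    - [0.05,[0,0,0],0]
    - [0.05,[0,0,0],0]

```text
clock: 27.92
position: [0.5298, -0.0326, 0.19]
ee_rot: [0.495, -0.497, 0.505, -0.503]
contact_force: [0.7, 0.3, -0.5]
width: 0.0568
```

```bash
python3 - <<'E'
from b import *
p,M,y,s=pose(); print(p,'jaw',y,s['contact_force'],s['width'])
cm=camera_model('wrist'); pi,d=snap('wrist','w12')
brd('wrist',cm,pi,d,p[0],p[1],p[2]-.025,p[2]+.0)
E
```

```text
[ 0.52980293 -0.03261576  0.19003803] jaw 179.08331650977618 [ 0.69943711  0.29571895 -0.49596774] 0.05682925644778118
wrist rust 31515 mean [ 0.5305 -0.02    0.1806] [530.4 -28.8] [122.9  70.3] 89.13
```

View pics/w12.png

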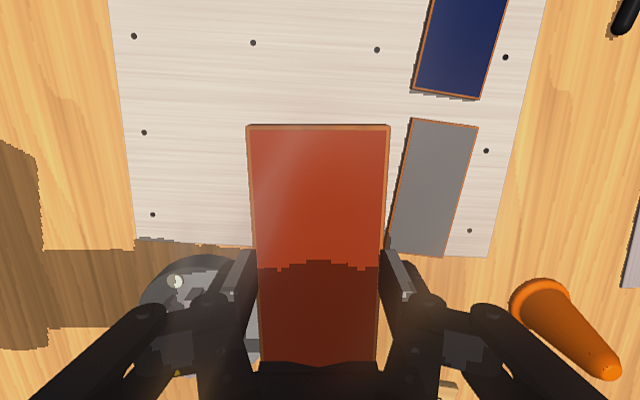

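Request:
jog_arm:
  targets:
    - [0.05,[0.017,-0.03,0],0.153]
    - [0.05,[0.017,-0.03,0],0.153]
    - [0.05,[0.017,-0.03,0],0.153]
    - [0.05,[0.017,-0.03,0],0.153]
    - [0.05,[0.017,-0.03,0],0.153]
    - [0.05,[0.017,-0.03,0],0.153]
    - [0.05,[0.017,-0.03,0],0.153]
    - [0.05,[0.017,-0.03,0],0.153]
    - [0.05,[0.014,-0.03,0],0.153]
    - [0.05,[0,0,0],0]

```text
clock: 29.22
position: [0.6811, -0.3051, 0.189]
ee_rot: [0.703, -0.703, 0.076, -0.074]
contact_force: [-0.4, 0.4, -0.9]
width: 0.0568
```

Request:
jog_arm:
  targets:
    - [0.05,[0,0,0],0]
    - [0.05,[0,0,0],0]
    - [0.05,[0,0,0],0]

```text
clock: 29.6
position: [0.6809, -0.3019, 0.1921]
ee_rot: [0.703, -0.703, 0.074, -0.074]
contact_force: [-0.4, -0.4, -0.8]
width: 0.0569
```

```bash
python3 - <<'E'
from b import *
p,M,y,s=pose(); print(p,'jaw',y,s['contact_force'],s['width'],s['qpos'])
cm=camera_model('wrist'); pi,d=snap('wrist','w13')
brd('wrist',cm,pi,d,.6,-.321,.008,.018,rad=.13,n='pad')
for c in ['top','scene']:
    cm=camera_model(c); pi,d=snap(c,c+'7'); brd(c,cm,pi,d,.6,-.321,.008,.018,rad=.13,n='pad')
    brd(c,cm,pi,d,.632,-.043,.018,.028,rad=.1,n='grey')
E
```

```text
[ 0.68085042 -0.30190997  0.19209342] jaw 78.01199552625434 [-0.42407064 -0.3580911  -0.77785015] 0.05694382119145596 [-5.10791176e-01  5.63539374e-01  1.17420495e+00  2.10479009e-04
  1.40397270e+00 -1.87239232e+00]
wrist pad 15552 mean [ 0.5775 -0.3209  0.0129] [ 604.3 -323.6] [100.4 162.1] 77.88
top grey 1102 mean [ 0.6305 -0.0424  0.0224] [631. -43.] [130.   61.4] 81.45
scene pad 1601 mean [ 0.6037 -0.32    0.0117] [ 601.3 -320.9] [104.7 169.9] 78.39
scene grey 1104 mean [ 0.6349 -0.0405  0.0219] [634.1 -42.8] [130.2  60.5] 80.9
```

View pics/w13.png

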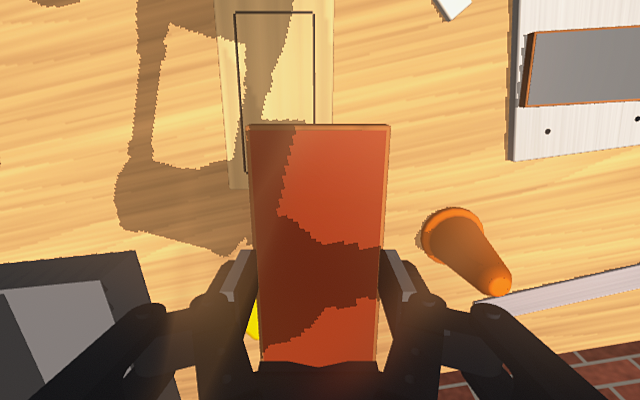

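Request:
jog_arm:
  targets:
    - [0.05,[-0.04,-0.01,0],0]
    - [0.05,[-0.041,-0.01,-0.02],0]
    - [0.05,[0,0,-0.04],0]
    - [0.05,[0,0,-0.04],0]
    - [0.05,[0,0,-0.035],0]
    - [0.05,[0,0,0],0]
    - [0.05,[0,0,0],0]
    - [0.05,[0,0,0],0]
    - [0.05,[0,0,0],0]
    - [0.05,[0,0,0],0]

```text
clock: 31.0
position: [0.6003, -0.323, 0.0576]
ee_rot: [-0.703, 0.703, -0.074, 0.074]
contact_force: [0.2, -0.5, -1.2]
width: 0.0572
```

```bash
python3 - <<'E'
from b import *
p,M,y,s=pose(); print(p,'jaw',y,s['contact_force'],s['width'])
cm=camera_model('wrist'); pi,d=snap('wrist','w14')
E
```

```text
[ 0.60033196 -0.32300576  0.05764924] jaw 77.98167780153992 [ 0.21387676 -0.47081195 -1.22798199] 0.05715342163206282
```

View pics/w14.png

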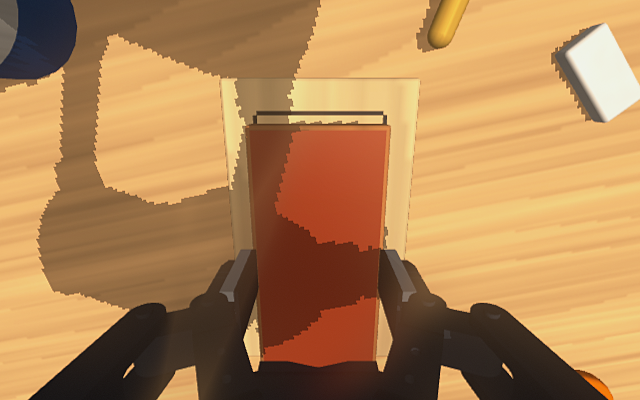

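Request:
jog_arm:
  targets:
    - [0.05,[0,0.0005,-0.015],0.002]
    - [0.05,[0,0,-0.008],0]
    - [0.05,[0,0,0],0]
    - [0.05,[0,0,0],0]
    - [0.05,[0,0,0],0]
    - [0.05,[0,0,0],0]

```text
clock: 31.8
position: [0.6, -0.3223, 0.0337]
ee_rot: [0.703, -0.703, 0.073, -0.073]
contact_force: [0.1, -0.1, -0.4]
width: 0.0569
```

```bash
python3 - <<'E'
from b import *
p,M,y,s=pose(); print(p,'jaw',y,s['contact_force'],s['width'])
cm=camera_model('wrist'); pi,d=snap('wrist','w15')
E
```

```text
[ 0.60000506 -0.32232994  0.03368979] jaw 78.0927012212685 [ 0.12606114 -0.06675129 -0.40394027] 0.056940850754949056
```

View pics/w15.png

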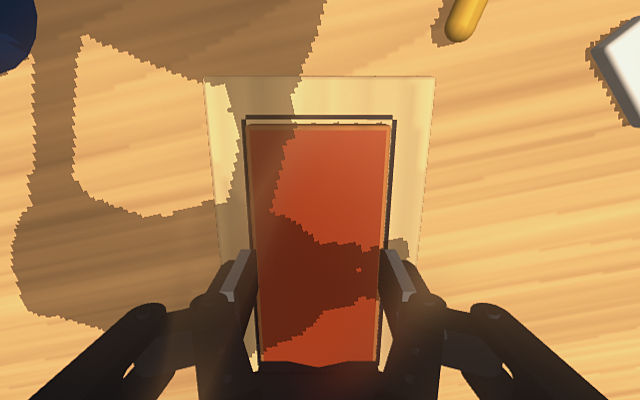

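The board sits on the outline. I lower it the last millimetre and release.

Request:
jog_arm:
  targets:
    - [0.05,[0,0,-0.0015],0]
    - [0.05,[0,0,0],0]
    - [0.05,[0,0,0],0]
    - [0.074,[0,0,0],0]
    - [0.074,[0,0,0],0]
    - [0.074,[0,0,0.02],0]
    - [0.074,[0,0,0.04],0]
    - [0.074,[0,0,0.05],0]
    - [0.074,[0,0,0.04],0]
    - [0.074,[0,0,0],0]

```text
clock: 33.1
position: [0.602, -0.3236, 0.1867]
ee_rot: [-0.702, 0.705, -0.071, 0.076]
contact_force: [0.1, -1.2, -0.2]
width: 0.074
```

```bash
python3 - <<'E'
from b import *
for i in range(5): get_image('wrist')
p,M,y,s=pose(); print(p,'jaw',y,s['contact_force'],s['width'])
cm=camera_model('wrist'); pi,d=snap('wrist','w16')
brd('wrist',cm,pi,d,.6,-.322,.019,.028,n='rust'); brd('wrist',cm,pi,d,.6,-.322,.009,.017,rad=.14,n='pad')
E
```

```text
[ 0.59912712 -0.32175185  0.18025328] jaw 78.09252647224942 [-0.44843657  0.13491364 -0.4939622 ] 0.07378069954512265
wrist rust 9306 mean [ 0.5962 -0.3221  0.0233] [ 600.7 -323. ] [ 60.  129.3] 78.07
wrist pad 199 mean [ 0.509  -0.2447  0.0146] [ 509.2 -243.7] [11.9 16.4] 58.94
wrist pad 9772 mean [ 0.5882 -0.3195  0.0129] [ 600.5 -322.6] [100.1 169.3] 77.9
```

View pics/w16.png

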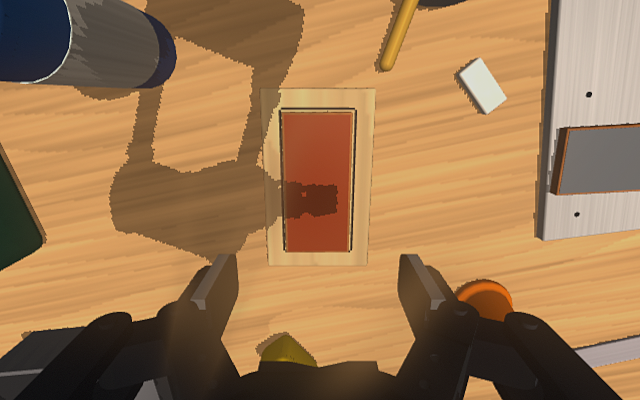

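Rust is within about 0.5 mm of the pad centre. Next is grey.

Request:
jog_arm:
  targets:
    - [0.074,[0.0033,0.0278,0],-0.1515]
    - [0.074,[0.0033,0.0278,0],-0.1515]
    - [0.074,[0.0033,0.0278,0],-0.1515]
    - [0.074,[0.0033,0.0278,0],-0.1515]
    - [0.074,[0.0033,0.0278,0],-0.1515]
    - [0.074,[0.0033,0.0278,0],-0.1515]
    - [0.074,[0.0033,0.0278,0],-0.1515]
    - [0.074,[0.0033,0.0278,0],-0.1515]
    - [0.074,[0.0033,0.0278,0],-0.1515]
    - [0.074,[0.0033,0.0278,0],-0.1515]

```text
clock: 34.65
position: [0.6326, -0.0434, 0.181]
ee_rot: [0.459, -0.46, 0.538, -0.537]
contact_force: [0.4, 0.5, -0.5]
width: 0.0743
```

Request:
jog_arm:
  targets:
    - [0.074,[0,0,0],0]
    - [0.074,[0,0,0],0]
    - [0.074,[0,0,0],0]
    - [0.074,[0,0,0],0]
    - [0.074,[0,0,0],0]

```text
clock: 35.28
position: [0.633, -0.0449, 0.1824]
ee_rot: [-0.46, 0.46, -0.537, 0.537]
contact_force: [-0.8, 0.8, 0.4]
width: 0.0741
```

```bash
python3 - <<'E'
from b import *
p,M,y,s=pose(); print(p,'jaw',y,s['contact_force'],s['width'],s['qpos'])
cm=camera_model('wrist'); pi,d=snap('wrist','w17')
brd('wrist',cm,pi,d,.632,-.044,.019,.028,n='grey')
E
```

```text
[ 0.63301845 -0.04491253  0.18236155] jaw 171.25759259508652 [-0.79890318  0.8301176   0.38948745] 0.07410008757771204 [-1.80379237e-01  4.04835962e-01  1.47532479e+00 -5.63799322e-05
  1.26123999e+00 -2.77782671e-02]
wrist grey 1056 mean [0.643  0.0484 0.0232] [641.1  49.3] [12.3 59.3] 80.95
wrist grey 9272 mean [ 0.6337 -0.0391  0.0232] [633.  -43.7] [129.5  60.1] 81.29
```

Request:
jog_arm:
  targets:
    - [0.074,[0,0.001,-0.04],0]
    - [0.074,[0,0,-0.05],0]
    - [0.074,[0,0,-0.04],0]
    - [0.074,[0,0,-0.0175],0]
    - [0.074,[0,0,0],0]
    - [0.074,[0,0,0],0]
    - [0.074,[0,0,0],0]
    - [0.074,[0,0,0],0]

```text
clock: 36.33
position: [0.6337, -0.0434, 0.0361]
ee_rot: [-0.461, 0.46, -0.536, 0.537]
contact_force: [0.4, 0.3, -1.0]
width: 0.0738
```

Request:
jog_arm:
  targets:
    - [0.05,[0,0,-0.0015],0]
    - [0.05,[0,0,0],0]
    - [0.05,[0,0,0],0]
    - [0.05,[0,0,0],0]
    - [0.05,[0,0,0],0]

```text
clock: 36.95
position: [0.6329, -0.0433, 0.0359]
ee_rot: [-0.461, 0.461, -0.536, 0.537]
contact_force: [-4.5, 0.3, 14.4]
width: 0.05
```

```bash
python3 - <<'E'
from b import *
p,M,y,s=pose(); print(p,'jaw',y,s['contact_force'],s['width'],s['qpos'])
snap('wrist','w18');snap('scene','s8'); a=cv2.imread('pics/s8.png')[150:330,230:470]; cv2.imwrite('pics/s8c.png',cv2.resize(a,(800,600)))
E
```

```text
[ 0.6328752  -0.04329237  0.03593692] jaw 171.30236051406746 [-4.4942022   0.34957347 14.3558555 ] 0.0499677557457295 [-1.77867219e-01  5.38295483e-01  1.65309011e+00 -1.21098000e-04
  9.49449040e-01 -2.59942708e-02]
```

View pics/w18.png

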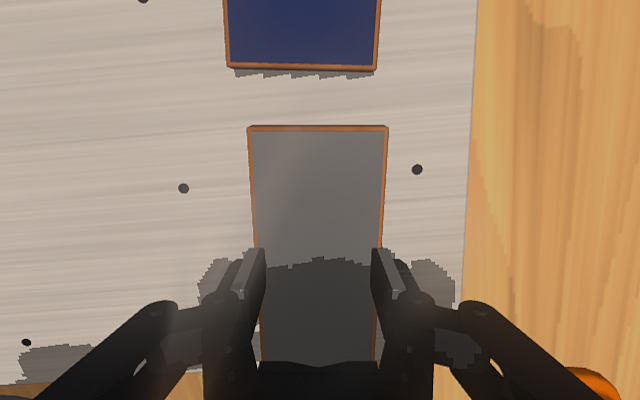

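View pics/s8c.png

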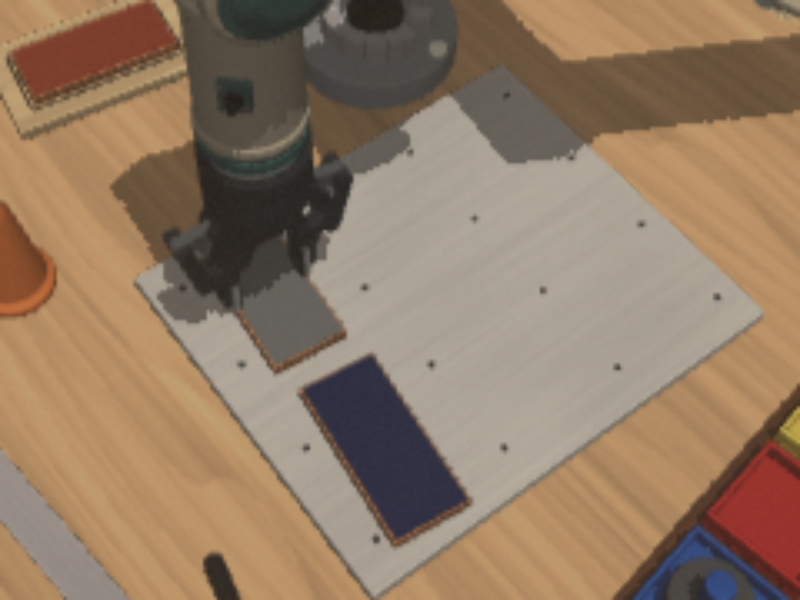

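The grip closed over the top of the board because it was too shallow. I raise, open and go deeper.

Request:
jog_arm:
  targets:
    - [0.05,[0,0,0.008],0]
    - [0.05,[0,0,0],0]
    - [0.076,[0,0,0],0]
    - [0.076,[0,0,0],0]
    - [0.076,[0,0,0],0]
    - [0.076,[0,0,-0.008],0]
    - [0.076,[0,0,-0.003],0]
    - [0.076,[0,0,0],0]
    - [0.076,[0,0,0],0]
    - [0.076,[0,0,0],0]

```text
clock: 38.3
position: [0.6332, -0.0434, 0.0305]
ee_rot: [-0.461, 0.46, -0.536, 0.537]
contact_force: [-0.3, -0.0, -0.4]
width: 0.0762
```

```bash
python3 - <<'E'
from b import *
p,M,y,s=pose(); print(p,'jaw',y)
cm=camera_model('wrist'); pi,d=snap('wrist','w19')
brd('wrist',cm,pi,d,.632,-.044,.019,.028,n='grey')
E
```

```text
[ 0.63318247 -0.04337242  0.03050393] jaw 171.29011937460203
wrist grey 5042 mean [0.6431 0.0484 0.0231] [641.2  49.4] [12.6 60.4] 80.07
wrist grey 31233 mean [ 0.6354 -0.0304  0.0232] [634.1 -38.7] [119.9  60.3] 81.3
```

View pics/w19.png

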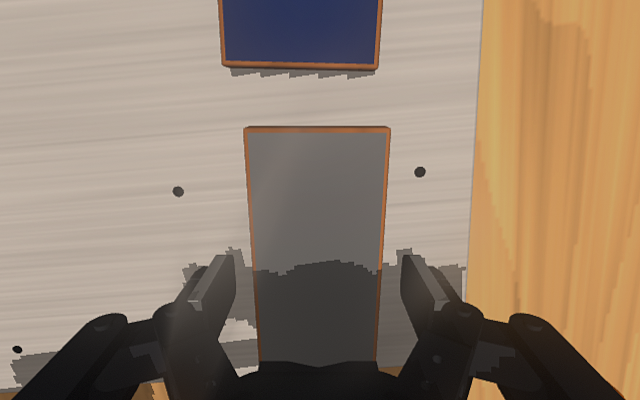

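Request:
jog_arm:
  targets:
    - [0.076,[0,0,-0.002],0]
    - [0.076,[0,0,0],0]
    - [0.05,[0,0,0],0]
    - [0.05,[0,0,0],0]
    - [0.05,[0,0,0],0]
    - [0.05,[0,0,0],0]

```text
clock: 39.1
position: [0.6335, -0.0434, 0.0288]
ee_rot: [-0.461, 0.46, -0.536, 0.537]
contact_force: [0.1, 0.1, 4.8]
width: 0.058
```

Request:
jog_arm:
  targets:
    - [0.05,[0,0,0.02],0]
    - [0.05,[0,0,0.04],0]
    - [0.05,[0,0,0.04],0]
    - [0.05,[-0.0033,-0.0278,0],0.1515]
    - [0.05,[-0.0033,-0.0278,0],0.1515]
    - [0.05,[-0.0033,-0.0278,0],0.1515]
    - [0.05,[-0.0033,-0.0278,0],0.1515]
    - [0.05,[-0.0033,-0.0278,0],0.1515]
    - [0.05,[-0.0033,-0.0278,0],0.1515]
    - [0.05,[-0.0033,-0.0278,0],0.1515]

```text
clock: 40.35
position: [0.6092, -0.2386, 0.1273]
ee_rot: [0.669, -0.669, 0.229, -0.228]
contact_force: [0.1, -0.1, -1.1]
width: 0.058
```

Request:
jog_arm:
  targets:
    - [0.05,[-0.0033,-0.0278,0],0.1515]
    - [0.05,[-0.0033,-0.0278,0],0.1515]
    - [0.05,[-0.0033,-0.0278,0],0.1515]
    - [0.05,[0,0,-0.03],0]
    - [0.05,[0,0,-0.03],0]
    - [0.05,[0,0,0],0]
    - [0.05,[0,0,0],0]
    - [0.05,[0,0,0],0]
    - [0.05,[0,0,0],0]
    - [0.05,[0,0,0],0]

```text
clock: 41.6
position: [0.6003, -0.3214, 0.0691]
ee_rot: [-0.703, 0.703, -0.073, 0.074]
contact_force: [-0.5, 1.0, -0.8]
width: 0.058
```

```bash
python3 - <<'E'
from b import *
p,M,y,s=pose(); print(p,'jaw',y,s['contact_force'],s['width'])
cm=camera_model('wrist'); pi,d=snap('wrist','w20')
brd('wrist',cm,pi,d,.6,-.322,p[2]-.015,p[2]+.01,n='grey')
E
```

```text
[ 0.60029112 -0.32142467  0.06907268] jaw 78.10099605639911 [-0.49520939  1.01087319 -0.79030223] 0.05796466200220892
wrist grey 33193 mean [ 0.5875 -0.3191  0.0638] [ 595.5 -320.7] [ 85.6 118.6] 78.14
```

View pics/w20.png

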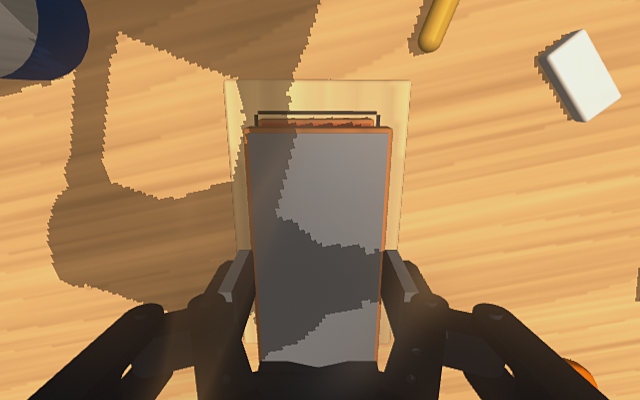

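Request:
jog_arm:
  targets:
    - [0.05,[0,-0.0007,-0.015],0]
    - [0.05,[0,0,-0.01],0]
    - [0.05,[0,0,-0.004],0]
    - [0.05,[0,0,0],0]
    - [0.05,[0,0,0],0]
    - [0.05,[0,0,0],0]
    - [0.05,[0,0,0],0]

```text
clock: 42.52
position: [0.6, -0.3221, 0.0392]
ee_rot: [0.703, -0.703, 0.073, -0.073]
contact_force: [-0.3, -0.3, -0.7]
width: 0.0583
```

Request:
jog_arm:
  targets:
    - [0.05,[0,0,-0.001],0]
    - [0.05,[0,0,0],0]
    - [0.05,[0,0,0],0]
    - [0.05,[0,0,0],0]

```text
clock: 43.02
position: [0.6001, -0.3221, 0.0388]
ee_rot: [-0.703, 0.703, -0.073, 0.073]
contact_force: [0.1, 1.8, 5.3]
width: 0.058
```

Request:
jog_arm:
  targets:
    - [0.074,[0,0,0],0]
    - [0.074,[0,0,0],0]
    - [0.074,[0,0,0],0]
    - [0.074,[0,0,0.02],0]
    - [0.074,[0,0,0.04],0]
    - [0.074,[0,0,0.05],0]
    - [0.074,[0,0,0.03],0]
    - [0.074,[0,0,0],0]
    - [0.074,[0,0,0],0]
    - [0.074,[0,0,0],0]

```text
clock: 44.28
position: [0.5992, -0.3215, 0.1762]
ee_rot: [0.704, -0.703, 0.074, -0.072]
contact_force: [-0.6, 0.2, -0.6]
width: 0.0738
```

```bash
python3 - <<'E'
from b import *
p,M,y,s=pose(); print(p,'jaw',y,s['contact_force'],s['width'])
cm=camera_model('wrist'); pi,d=snap('wrist','w21')
brd('wrist',cm,pi,d,.6,-.322,.029,.04,n='grey'); brd('wrist',cm,pi,d,.6,-.322,.009,.017,rad=.14,n='pad')
E
```

```text
[ 0.59916719 -0.32145444  0.17623128] jaw 78.09435294567982 [-0.64594825  0.19210864 -0.57916088] 0.07382560625092752
wrist grey 10208 mean [ 0.5964 -0.3219  0.0333] [ 601.6 -322.9] [ 60.1 130.8] 78.0
wrist pad 227 mean [ 0.508  -0.2449  0.0147] [ 506.5 -242.1] [11.8 22.1] 60.5
wrist pad 9308 mean [ 0.5844 -0.319   0.0129] [ 600.6 -322.6] [100.2 169.1] 77.98
```

View pics/w21.png

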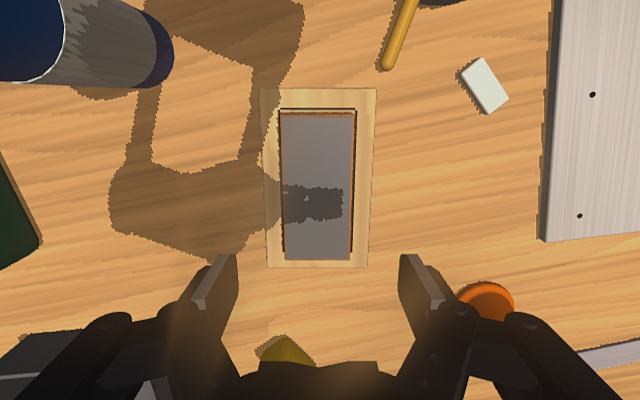

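Request:
jog_arm:
  targets:
    - [0.076,[0.0046,0.039,0],-0.1395]
    - [0.076,[0.0046,0.039,0],-0.1395]
    - [0.076,[0.0046,0.039,0],-0.1395]
    - [0.076,[0.0046,0.039,0],-0.1395]
    - [0.076,[0.0046,0.039,0],-0.1395]
    - [0.076,[0.0046,0.039,0],-0.1395]
    - [0.076,[0.0046,0.039,0],-0.1395]
    - [0.076,[0.0046,0.039,0],-0.1395]
    - [0.076,[0.0046,0.039,0],-0.1395]
    - [0.076,[0.0046,0.039,0],-0.1395]

```text
clock: 45.58
position: [0.6457, 0.0692, 0.1771]
ee_rot: [0.49, -0.491, 0.509, -0.509]
contact_force: [0.7, -0.4, 1.2]
width: 0.076
```

Request:
jog_arm:
  targets:
    - [0.076,[0.0046,0.039,0],-0.1395]
    - [0.076,[0,0,0],0]
    - [0.076,[0,0,0],0]
    - [0.076,[0,0,0],0]
    - [0.076,[0,0,0],0]
    - [0.076,[0,0,0],0]

```text
clock: 46.32
position: [0.6507, 0.1062, 0.1784]
ee_rot: [-0.455, 0.455, -0.541, 0.541]
contact_force: [-0.1, -0.1, 0.6]
width: 0.0762
```

```bash
python3 - <<'E'
from b import *
p,M,y,s=pose(); print(p,'jaw',y,s['contact_force'],s['width'],s['qpos'])
cm=camera_model('wrist'); pi,d=snap('wrist','w22')
brd('wrist',cm,pi,d,.65,.107,.019,.028,n='navy')
E
```

```text
[0.65065921 0.10624562 0.17840304] jaw 170.12105105029195 [-0.08950949 -0.06189175  0.57351865] 0.07624625050544336 [ 5.64217487e-02  4.43144023e-01  1.42148901e+00 -4.60119606e-05
  1.27680666e+00  2.28855265e-01]
wrist navy 9546 mean [0.6522 0.112  0.0233] [651.4 107.3] [129.9  60. ] 80.02
```

View pics/w22.png

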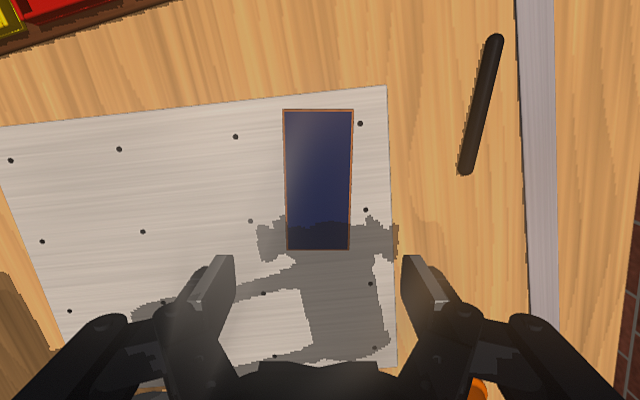

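Board at (0.6514, 0.1073), angle 80.0°. I shift by (+0.001, +0.001) and lower to z 0.0285.

Request:
jog_arm:
  targets:
    - [0.076,[0.001,0.001,-0.04],-0.002]
    - [0.076,[0,0,-0.05],0]
    - [0.076,[0,0,-0.04],0]
    - [0.076,[0,0,-0.018],0]
    - [0.076,[0,0,0],0]
    - [0.076,[0,0,0],0]
    - [0.076,[0,0,0],0]
    - [0.076,[0,0,0],0]

```text
clock: 47.38
position: [0.6524, 0.108, 0.0316]
ee_rot: [-0.455, 0.454, -0.541, 0.542]
contact_force: [0.9, 0.3, 0.4]
width: 0.0761
```

Request:
jog_arm:
  targets:
    - [0.076,[-0.0005,0,-0.003],0]
    - [0.076,[0,0,0],0]
    - [0.05,[0,0,0],0]
    - [0.05,[0,0,0],0]
    - [0.05,[0,0,0],0]
    - [0.05,[0,0,0],0]

```text
clock: 48.12
position: [0.6515, 0.108, 0.0277]
ee_rot: [-0.455, 0.455, -0.541, 0.542]
contact_force: [-0.5, 0.5, 3.9]
width: 0.0583
```

Request:
jog_arm:
  targets:
    - [0.05,[0,0,0.02],0]
    - [0.05,[0,0,0.04],0]
    - [0.05,[0,0,0.04],0]
    - [0.05,[-0.00473,-0.0391,0],0.1396]
    - [0.05,[-0.00473,-0.0391,0],0.1396]
    - [0.05,[-0.00473,-0.0391,0],0.1396]
    - [0.05,[-0.00473,-0.0391,0],0.1396]
    - [0.05,[-0.00473,-0.0391,0],0.1396]
    - [0.05,[-0.00473,-0.0391,0],0.1396]
    - [0.05,[-0.00473,-0.0391,0],0.1396]

```text
clock: 49.38
position: [0.6173, -0.1668, 0.1265]
ee_rot: [0.656, -0.656, 0.264, -0.263]
contact_force: [0.0, 0.0, -1.2]
width: 0.058
```

Request:
jog_arm:
  targets:
    - [0.05,[-0.00473,-0.0391,0],0.1396]
    - [0.05,[-0.00473,-0.0391,0],0.1396]
    - [0.05,[-0.00473,-0.0391,0],0.1396]
    - [0.05,[-0.00473,-0.0391,0],0.1396]
    - [0.05,[0,0,-0.025],0]
    - [0.05,[0,0,-0.025],0]
    - [0.05,[0,0,0],0]
    - [0.05,[0,0,0],0]
    - [0.05,[0,0,0],0]
    - [0.05,[0,0,0],0]

```text
clock: 50.62
position: [0.5996, -0.3223, 0.0784]
ee_rot: [-0.703, 0.704, -0.073, 0.074]
contact_force: [0.2, -0.1, -0.7]
width: 0.0586
```

```bash
python3 - <<'E'
from b import *
p,M,y,s=pose(); print(p,'jaw',y,s['contact_force'],s['width'])
cm=camera_model('wrist'); pi,d=snap('wrist','w23')
brd('wrist',cm,pi,d,.6,-.322,p[2]-.015,p[2]+.01,n='navy')
E
```

```text
[ 0.59963366 -0.32228912  0.07843398] jaw 78.05756762370122 [ 0.15551547 -0.14360757 -0.70022991] 0.05862910713177112
wrist navy 33403 mean [ 0.5863 -0.3198  0.0742] [ 594.4 -321.5] [ 85.3 117.6] 78.05
```

View pics/w23.png

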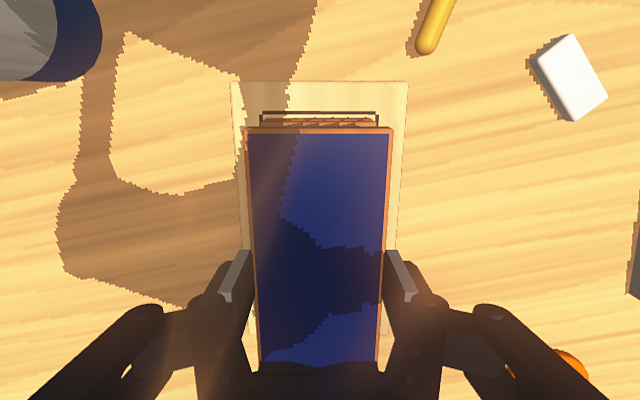

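Request:
jog_arm:
  targets:
    - [0.05,[0.0003,0,-0.015],0]
    - [0.05,[0,0,-0.01],0]
    - [0.05,[0,0,-0.005],0]
    - [0.05,[0,0,0],0]
    - [0.05,[0,0,0],0]
    - [0.05,[0,0,-0.001],0]
    - [0.05,[0,0,0],0]
    - [0.05,[0,0,0],0]
    - [0.05,[0,0,0],0]

```text
clock: 51.8
position: [0.5986, -0.3216, 0.0477]
ee_rot: [0.704, -0.703, 0.074, -0.073]
contact_force: [-2.9, 3.0, 9.1]
width: 0.0582
```

Request:
jog_arm:
  targets:
    - [0.05,[0,0,0.001],0]
    - [0.05,[0,0,0],0]
    - [0.05,[0,0,0],0]
    - [0.05,[0,0,0],0]

```text
clock: 52.3
position: [0.5989, -0.3218, 0.0477]
ee_rot: [0.703, -0.703, 0.074, -0.073]
contact_force: [-2.6, 1.9, 6.2]
width: 0.0584
```

Request:
jog_arm:
  targets:
    - [0.074,[0,0,0],0]
    - [0.074,[0,0,0],0]
    - [0.074,[0,0,0],0]
    - [0.074,[0,0,0.02],0]
    - [0.074,[0,0,0.04],0]
    - [0.074,[0,0,0.05],0]
    - [0.074,[0,0,0.03],0]
    - [0.074,[0,0,0],0]
    - [0.074,[0,0,0],0]
    - [0.074,[0,0,0],0]

```text
clock: 53.55
position: [0.5986, -0.3216, 0.1852]
ee_rot: [0.704, -0.703, 0.075, -0.073]
contact_force: [-0.0, 0.1, -0.7]
width: 0.0739
```

```bash
python3 - <<'E'
from m import *
from b import *
p,M,y,s=pose(); print(p,'jaw',y,s['contact_force'],s['width'])
cm=camera_model('wrist'); pi,d=snap('wrist','w24')
brd('wrist',cm,pi,d,.6,-.322,.039,.05,n='navy'); brd('wrist',cm,pi,d,.6,-.322,.009,.017,rad=.14,n='pad')
cm=camera_model('scene'); pi,d=snap('scene','s9'); surf('scene',['weight_blue','weight_yellow','mug','thread_cone','spray_can','board_beige','weight_red'],d,cm)
E
```

```text
[ 0.5985556  -0.321599    0.18520272] jaw 78.04240950195226 [-0.02112831  0.12959439 -0.72383698] 0.07385689116251642
wrist navy 10208 mean [ 0.5953 -0.3215  0.0433] [ 600.  -322.6] [ 60.1 128.8] 77.94
wrist pad 208 mean [ 0.5084 -0.245   0.0147] [ 507.3 -242.5] [11.8 20.6] 59.64
wrist pad 8183 mean [ 0.5815 -0.3184  0.0129] [ 600.6 -322.6] [100.2 169. ] 77.92
scene weight_blue 0.85 [444.4 333.5] mean [0.5738 0.3241 0.035 ] ztop 0.0577 rect [569.8 323. ] [18.8 18.1] 47.6 665
scene weight_yellow 0.87 [484.  280.4] mean [0.4073 0.3089 0.0349] ztop 0.0571 rect [400.  307.9] [17.8 18.6] 76.2 534
scene mug 0.87 [399.1 371.1] mean [0.7007 0.3249 0.0431] ztop 0.0932 rect [705.8 320.9] [79.8 77.1] 0.7 2244
scene thread_cone 0.94 [231.  229.3] mean [ 0.7759 -0.1653  0.047 ] ztop 0.0929 rect [ 774.6 -174.7] [21.4 26.3] 51.5 629
scene spray_can 0.56 [270.3 101.2] mean [ 0.4678 -0.4275  0.1105] ztop 0.1789 rect [ 458.4 -443.7] [53.8 53.7] 11.8 1176
scene board_beige 0.41 [475.4 285.5] mean [0.411  0.3042 0.016 ] ztop 0.024 rect [404.8 307.3] [85.3 73.2] 7.0 459
```

View pics/w24.png

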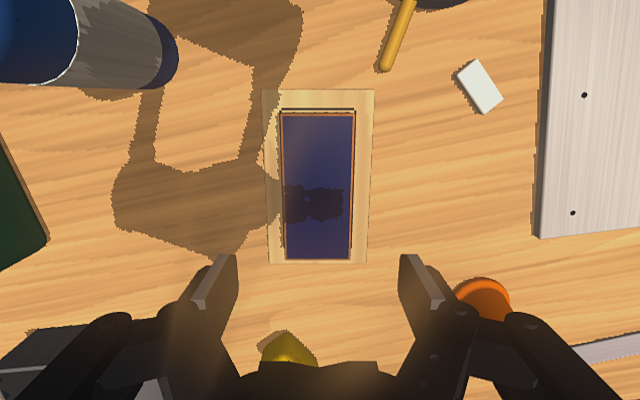

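View pics/s9.png

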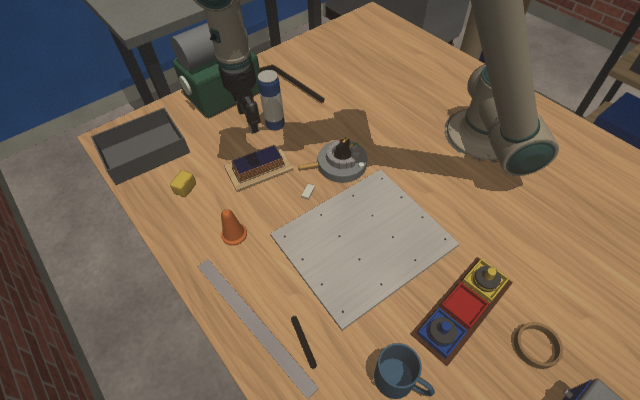

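All put away. Now back to the selector, taking the half turn that keeps the last joint within range.

Request:
jog_arm:
  targets:
    - [0.05,[-0.012,0.0087,0],-0.1713]
    - [0.05,[-0.012,0.0087,0],-0.1713]
    - [0.05,[-0.012,0.0087,0],-0.1713]
    - [0.05,[-0.012,0.0087,0],-0.1713]
    - [0.05,[-0.012,0.0087,0],-0.1713]
    - [0.05,[-0.012,0.0087,0],-0.1713]
    - [0.05,[-0.012,0.0087,0],-0.1713]
    - [0.05,[-0.012,0.0087,0],-0.1713]
    - [0.05,[-0.012,0.0087,0],-0.1713]
    - [0.05,[-0.012,0.0087,0],-0.1713]

```text
clock: 55.25
position: [0.479, -0.2349, 0.1875]
ee_rot: [-0.403, 0.403, -0.581, 0.581]
contact_force: [0.2, 0.7, -0.1]
width: 0.0503
```

Request:
jog_arm:
  targets:
    - [0.05,[-0.012,0.0087,0],-0.1713]
    - [0.05,[-0.012,0.0087,0],-0.1713]
    - [0.05,[-0.012,0.0087,0],-0.1713]
    - [0.05,[-0.012,0.0087,0],-0.1713]
    - [0.05,[-0.012,0.0087,0],-0.1713]
    - [0.05,[-0.012,0.0087,0],-0.1713]
    - [0.05,[0,0,0],0]
    - [0.05,[0,0,0],0]
    - [0.05,[0,0,0],0]
    - [0.05,[0,0,0],0]

```text
clock: 56.5
position: [0.4078, -0.1832, 0.1873]
ee_rot: [-0.068, 0.068, -0.704, 0.704]
contact_force: [-0.2, 0.1, 0.3]
width: 0.05
```

```bash
python3 - <<'E'
from m import *
p,M,y,s=pose(); print(p,'jaw',y,s['contact_force'],s['width'],s['qpos'])
cm=camera_model('wrist'); pi,d=snap('wrist','w25')
surf('wrist',['selector_knob','mark_green','mark_red'],d,cm)
E
```

```text
[ 0.40775284 -0.1832366   0.18726612] jaw 101.03915684728508 [-0.16645698  0.08874402  0.26474306] 0.050015957684503336 [-5.78147568e-01  1.29692943e-01  1.85995603e+00 -9.51307930e-05
  1.15181315e+00  8.00017819e-01]
wrist selector_knob 0.61 [316.5 198.4] mean [ 0.4097 -0.1829  0.0662] ztop 0.0893 rect [ 407.1 -183.4] [46.4 13.6] 11.0 2868
```

View pics/w25.png

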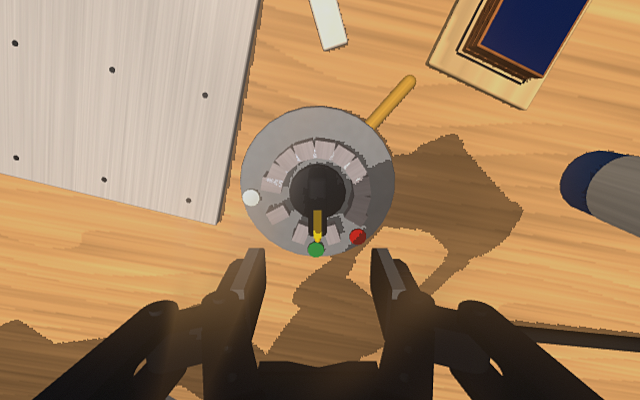

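Aligned (knob (0.4071, -0.1834), bar 11°). I descend, grip, press and turn +0.7.

Request:
jog_arm:
  targets:
    - [0.05,[-0.0005,0,-0.04],0]
    - [0.05,[0,0,-0.04],0]
    - [0.05,[0,0,-0.028],0]
    - [0.05,[0,0,0],0]
    - [0.05,[0,0,0],0]
    - [0.0,[0,0,0],0]
    - [0.0,[0,0,0],0]
    - [0.0,[0,0,0],0]
    - [0.0,[0,0,0],0]
    - [0.0,[0,0,0],0]
  force: 60

```text
clock: 57.95
position: [0.4074, -0.183, 0.0797]
ee_rot: [-0.068, 0.067, -0.704, 0.704]
contact_force: [0.7, 1.0, 3.8]
width: 0.0129
```

Request:
jog_arm:
  targets:
    - [0.0,[0,0,-0.004],0]
    - [0.0,[0,0,-0.004],0]
    - [0.0,[0,0,-0.003],0]
    - [0.0,[0,0,0],0]
    - [0.0,[0,0,0],0]

```text
clock: 58.58
position: [0.4076, -0.1831, 0.0712]
ee_rot: [-0.068, 0.067, -0.703, 0.704]
contact_force: [-3.9, 4.5, 32.0]
width: 0.0131
```

Request:
jog_arm:
  targets:
    - [0.0,[0,0,0.0012],0.1]
    - [0.0,[0,0,0],0.12]
    - [0.0,[0,0,0],0.12]
    - [0.0,[0,0,0],0.12]
    - [0.0,[0,0,0],0.12]
    - [0.0,[0,0,0],0.12]
    - [0.0,[0,0,0],0]
    - [0.0,[0,0,0],0]
    - [0.0,[0,0,0],0]

```text
clock: 59.7
position: [0.4073, -0.1826, 0.0713]
ee_rot: [-0.305, 0.304, -0.638, 0.638]
contact_force: [-2.2, 5.5, 21.8]
width: 0.0128
```

```bash
python3 - <<'E'
from h import *
p,M,y,s=pose(); print(p,'jaw',y,s['contact_force'],s['width'],s['qpos'])
E
```

```text
[ 0.40729317 -0.18264412  0.07126435] jaw 141.08977766053164 [-2.22989638  5.52248227 21.81289782] 0.01281580258626006 [-5.78342286e-01  2.67534619e-01  2.03146256e+00  1.16012834e-03
  8.41642790e-01  9.99962845e-02]
```

Turned 40°. I let it rise and release.

Request:
jog_arm:
  targets:
    - [0.0,[0,0,0.004],0]
    - [0.0,[0,0,0.004],0]
    - [0.0,[0,0,0.002],0]
    - [0.0,[0,0,0],0]
    - [0.05,[0,0,0],0]
    - [0.05,[0,0,0],0]
    - [0.05,[0,0,0.03],0]
    - [0.05,[0,0,0.05],0]
    - [0.05,[0,0,0.05],0]
    - [0.05,[0,0,0],0]

```text
clock: 60.95
position: [0.4088, -0.1848, 0.213]
ee_rot: [-0.306, 0.304, -0.635, 0.641]
contact_force: [0.1, -0.4, -1.1]
width: 0.05
```

Request:
jog_arm:
  targets:
    - [0.05,[0,0,0.02],0]
    - [0.05,[0,0,0],0]
    - [0.05,[0,0,0],0]

```text
clock: 61.32
position: [0.4061, -0.1827, 0.2281]
ee_rot: [0.304, -0.306, 0.639, -0.637]
contact_force: [0.7, 0.1, 0.0]
width: 0.0502
```

```bash
python3 - <<'E'
from m import *
from b import *
p,M,y,s=pose(); print(p,'jaw',y,s['contact_force'],s['width'])
cm=camera_model('wrist'); pi,d=snap('wrist','w26')
surf('wrist',['selector_knob','mark_red','mark_green'],d,cm)
cm=camera_model('scene'); pi,d=snap('scene','s10'); surf('scene',['weight_blue','weight_yellow','mug','thread_cone','spray_can'],d,cm)
for a,b,n in [(.019,.028,1),(.029,.038,2),(.038,.048,3)]: brd('scene',cm,pi,d,.6,-.322,a,b,n=n)
cm=camera_model('top'); pi,d=snap('top','t10')
brd('top',cm,pi,d,.6,-.322,.038,.05,n='toptop')
E
```

```text
[ 0.40612342 -0.1826743   0.22808701] jaw 141.109226695147 [0.71090376 0.09785592 0.027242  ] 0.050230144969920384
wrist selector_knob 0.56 [317.3 182.5] mean [ 0.4078 -0.1823  0.0651] ztop 0.0894 rect [ 407.3 -183.5] [46.2 13.5] 50.6 2233
wrist mark_red 0.73 [315.9 229.8] mean [ 0.3689 -0.2287  0.0347] ztop 0.0356 rect [ 369.8 -228.6] [18.2 15.1] 11.2 165
wrist mark_green 0.62 [281.8 215.9] mean [ 0.3483 -0.1931  0.0349] ztop 0.0358 rect [ 348.4 -193.1] [13.4 13.6] 46.9 140
scene weight_blue 0.61 [442.4 331.1] mean [0.5744 0.325  0.0353] ztop 0.0578 rect [569.7 322.8] [17.9 18.4] 49.2 654
scene weight_yellow 0.93 [486.7 279. ] mean [0.4075 0.3087 0.0347] ztop 0.0568 rect [399.9 307.7] [17.4 18.9] 14.3 539
scene mug 0.91 [400.5 369.1] mean [0.7006 0.3239 0.0433] ztop 0.0933 rect [706.6 320.1] [79.1 77.2] 42.4 2162
scene thread_cone 0.71 [265.9 165.8] mean [ 0.5973 -0.2913  0.0269] ztop 0.0313 rect [ 606.5 -293.3] [  5.1 125.1] 77.8 105
scene spray_can 0.74 [270.  100.9] mean [ 0.4669 -0.4283  0.1099] ztop 0.1791 rect [ 458.6 -442.3] [53.8 52.6] 56.6 1177
scene 3 756 mean [ 0.6027 -0.3204  0.0419] [ 600.4 -323. ] [ 64.3 129.8] 78.08
top toptop 863 mean [ 0.6111 -0.3257  0.042 ] [ 606.6 -323.1] [ 60.6 112. ] 77.95
```

View pics/w26.png

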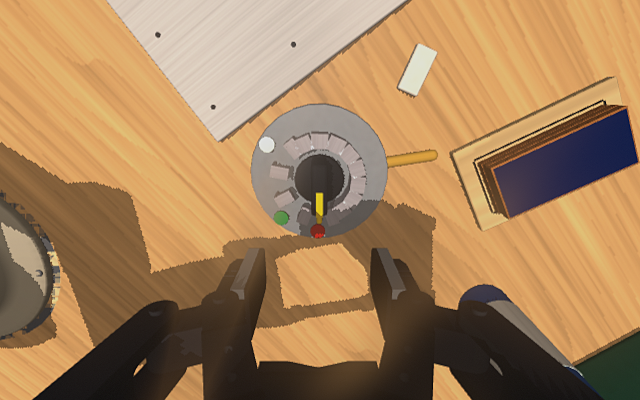

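View pics/s10.png

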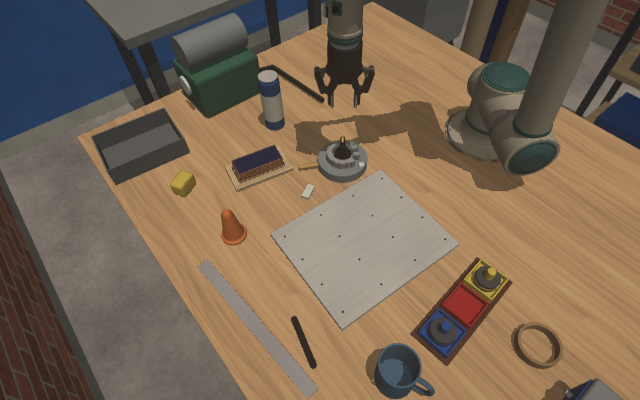

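The pointer is in the red notch with the knob fully up (top 0.0894, as at the start). The weights are in their slots and the pile is square. Handing in.

```bash
python3 - <<'E'
from h import *
print(sign_off())
E
```

```text
the job is handed in; nothing more can be done
None
```

The bed is cleared and the job is handed in, at about 61 s on the robot's clock. I turned the selector to green to let the bed go. The yellow and blue weights went to their own slots, and the rust, grey and navy boards are stacked face up on the pad's outline. I then turned the selector on to red. The red weight and the beige board were not in this scene.

**Last checks:**
- **Selector:** the knob's top is at 0.089 m, the same as at the start, so it is fully up. Its pointer is at the red mark.
- **Pile:** the boards' centres agree to about 1.6 mm with one another and about 1 mm with the pad's centre, in line with it within about 0.2°. In the last check the top camera put the top board about 6 mm off. It saw only 112 mm of the board's 130 mm length, so I took the view as partly blocked; the scene camera agreed with the wrist camera.
- **Weights:** both are in their slots.
- **Mug, thread cone and spray can:** the mug and spray can measure as they did at the start. In the last check the detector took the pile for the thread cone. The cone measured unmoved just before the last selector turn and looks in place in the final picture.

**One slip:** my first grip on the grey board was too shallow, and the fingers closed over its top with about 14 N. I opened, went deeper and gripped it properly; the board had not shifted.

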